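# Make up a model kit and a bonding kit from the stock

## Robot

A 6-joint arm with a two-finger parallel gripper is mounted at the origin on a cart in front of the work surface, level with it; the furniture and walls round the work are solid. World frame = base frame: x ahead of the robot, y to its left, z up, the work surface at z = 0. Lengths are in m, angles in rad, forces in N, time in s.
With the tool pointing down it reaches from about 0.275 to 1 m from the base axis. Payload 8.4 kg.
Tool frame: the origin (TCP) lies midway between the tips of the shut fingers; the grasp point (between the pads) lies 19 mm behind it; z points along the fingers, y is the line along which they close (so a half turn about z gives the same grasp; the last joint's range is limited). The gripper opens to 85 mm and grips with 20 to 120 N. Pads are 22 mm wide; open, the fingers measure 114 mm over their backs; the gripper's body (76 mm by 85 mm) begins 54 mm behind the grasp point. The pads swing forward as they close: fully open they stand 13 mm farther back than shut.
Start: joints at [-1.255, 0.353, 1.633, -0, 1.155, -0.002], TCP at [0.195, -0.594, 0.231] pointing down, gripper open.
Joint ranges: [-2.63, 2.63], [-0.92, 2.1], [0.06, 2.66], [-1.3, 4.44], [0, 2.69], [-3.02, 3.02]. Speed limits (rad/s): [2.22, 2.22, 2.79, 3.14, 3.14, 3.14].

## Interface

Orientations are given as a unit quaternion [w, x, y, z].
In Python, from plant import sense, snapshot, camera_params, close_job gives the robot as it stands. The module is installed in compiled form; this text tells all that it offers.
- The arm moves only by the tool send_rows, never from a script. Its argument "deltas" is a list of rows, each an object with "slide": the shift along the tool's x, y, z scaled (see below), a list of three; "rotation": the turn, a rotation vector about the tool's x, y, z scaled (see below), a list of three; "gripper": the closure, from 0 (fully open) to 1 (shut). A call has 1 to 12 rows; each row is the pose to reach, as a shift and turn from the pose commanded when the call began, along the tool's axes at that moment, turning the shorter way round; what a row does not reach only later rows make up. The controller multiplies each number of a shift by 40 cm and each number of a turn by 180 degrees. A row lasts 1/12 s, in which the tool goes at most 41.7 mm and 7.16 degrees, less where a joint would pass 70% of its speed; a pose out of reach is approached as far as the arm can. A call with a number of a shift or a turn outside -1 to 1 is refused whole. A call with a gripper value outside its range is refused whole. The fingers move at their own pace and stop on an object; the grip force is fixed at half the most. Time passes only in rows, so rows that repeat a pose let the fingers close. It gives the time, the measured TCP pose, the force, the opening and the grip force at its end, in the units of the state.
- sense(): the state, without advancing time (a new reading comes with each control period).
- snapshot(name): name is "scene" or "side" or "wrist"; returns the picture (420x560x3 uint8, blue, green, red); there is no depth.
- camera_params(name): a dict with "fx", "fy", "cx", "cy" (pixels), "R" (3x3) and "t" (3): a world point X has camera coordinates R X + t. Camera axes: x right, y down, z forward; pixel columns grow to the right and rows downward; lengths in m; the calibration is good to about 2 mm. A picture is of the moment at which its call begins: read the wrist's pose just before it. camera_params takes no time and is no camera call; for the wrist camera it gives the pose at the moment of the call.
- close_job(): hands the job in; it is judged then, once.
The state is a dict: "time": time; "q": joint angles; "qvel": joint speeds; "joint_torque": joint torques, N m; "ee_pos": TCP position; "ee_rot": TCP orientation; "force": force on the tool from outside, world axes, zero at the start; "torque": the same for the moment, N m; "opening": finger opening in m; "gripper_force": force on a finger pad.
Only numpy, scipy, OpenCV 4.12 (cv2) and the standard library are available. Lean on these libraries where they do the work, as an engineer would, in place of code of your own. Each camera call takes 0.05 s, during which the arm holds its last target. There are 200 camera calls.

## Task

Make up the two kits from the stock to the right of the steriliser: the tray with the rectangular recess gets the plaster model and one dish, the tray with the long narrow slot gets the syringe and the other dish. Set each item down flat, without dropping it, in the middle of the recess made for it (dishes upright in the octagonal recesses, the model squared up, the syringe lying along the slot), and leave the retainer box and the bur box where they are.

Things in the scene. Friction and masses are not known exactly. Their poses are not given: they have to be found in the camera images.
- model_tray: fixed stainless-steel kit tray left of the 190 mm high steriliser, 150 x 102 mm (x, y); origin: centre of underside, x away from the robot. Floor 3 mm thick, lips 5 mm above it. Recesses: rectangle 70 (x) by 82 (y) mm at x = -34, y = 0 mm (model's x along tray's x, either way round); octagon 58 mm across flats at x = +37, y = 0 mm (a dish). The trays swap places between starts
- syringe_tray: fixed stainless-steel kit tray left of the steriliser (190 mm high, y -0.19 to 0.09 m: carry over it), 122 x 130 mm (x, y); origin: centre of underside, x away from the robot. Floor 3 mm thick, lips 5 mm above it. Recesses: slot 44 (x) by 118 (y) mm at x = -33, y = 0 mm (syringe along tray's y, either way round); octagon 58 mm across flats at x = +25, y = 0 mm (a dish)
- plaster_model: cream plaster cast of a dental arch on a trimmed base, 48 x 60 x 29 mm (x, y, z), about 140 g, standing on its base among the stock. Origin: centre of its underside; z up. Grasp the base, 18 mm high, across its 46 mm width along x (base solid from x = -21 to +25 mm)
- syringe: clear plastic syringe lying flat among the stock, 96 mm long (x) with a 21 mm finger flange, 17 mm high, about 20 g. Origin: middle of its length, on the underside; x along the barrel. Grasp the barrel across y, 12 mm wide, from z = 1 to 15 mm, between x = -37 and +22 mm (best near x = -7 mm); the flange stands at x = +23 mm
- dish_a: white waisted octagonal dish, 37 mm wide at rim, 26 mm high, about 45 g, standing upright right of the steriliser. Origin: centre of its underside; z up. Grasp its waist from above: the fingers meet a solid 26 x 26 mm square along its x and y axes, over its whole height. The two dishes are alike and interchangeable
- dish_b: white waisted octagonal dish, 37 mm wide at rim, 26 mm high, about 45 g, standing upright right of the steriliser. Origin: centre of its underside; z up. Grasp its waist from above: the fingers meet a solid 26 x 26 mm square along its x and y axes, over its whole height. The two dishes are alike and interchangeable
- retainer_box: red translucent puzzle-shaped box, 58 x 64 x 23 mm, shut, standing behind the stock; a bystander, not part of the kits. Origin: centre of its underside
- bur_box: blue box with a clear lid, 66 x 80 x 30 mm, shut, standing behind the stock; a bystander, not part of the kits. Origin: centre of its underside
There are look-alikes about, which are no part of the job. What is shaped like the dish_a but purple is not meant. What is shaped like the dish_b but blue is not meant.

How it is judged:
By the outcome, as a careful person would: the job done as asked, in the order asked, and still so for the second after the job is handed in, with the robot touching nothing.
It also fails if it takes over 120 s, if anything falls off the work surface, if the arm or the gripper's body presses on something with over 40 N, if the wrist force passes 120 N, or if a joint passes its speed limit or range.

## Working session

There is one attempt and no reset: what is moved stays moved. The work goes in short steps, Python scripts to look and compute and a tool call to move; the robot and the scene stay as the last step left them, time stands still between calls to the robot, and variables do not carry over. Pictures are saved under pics/ and viewed, at most 14 in all, crops included, and the job is handed in when it is done.

Besides the shell and the picture viewer there is one more tool, called after "Call:" as name(argument=value, ...), one argument or row to a line, values as JSON. send_rows: Moves the arm, as the interface text tells. Its arguments: {"type":"object","properties":{"deltas":{"type":"array","items":{"type":"object","properties":{"slide":{"type":"array","items":{"type":"number"}},"rotation":{"type":"array","items":{"type":"number"}},"gripper":{"type":"number"}}}}},"required":["deltas"]}

```bash
mkdir -p pics; python3 - <<'E'
from plant import *
import cv2
print(sense())
for n in("scene","side","wrist"):
    p=camera_params(n); print(n,p)
    cv2.imwrite(f"pics/{n}0.png",snapshot(n))
E
```

```text
{'time': 0.0, 'q': array([-1.25545127e+00,  3.53646756e-01,  1.63412868e+00,  5.45097093e-06,
        1.15518421e+00, -2.39155061e-03]), 'qvel': array([-0.00129915,  0.00070007, -0.00217152, -0.00030076, -0.0001492 ,
        0.00133046]), 'joint_torque': array([ 5.63249869e-04, -6.05239749e+01, -3.42077994e+01,  6.96982670e-05,
        9.05989960e-03, -7.36667793e-07]), 'ee_pos': array([ 0.19512246, -0.59326904,  0.23056488]), 'ee_rot': array([-6.75535678e-04,  9.87406895e-01,  1.58199739e-01, -1.04053355e-04]), 'force': array([ 0.61106581, -0.35429503, -0.63364898]), 'torque': array([ 0.02968213,  0.00850776, -0.00037298]), 'gripper_force': 0.0, 'opening': 0.08546217448735115}
scene {'fx': 387.52488044714926, 'fy': 387.52488044714926, 'cx': 277.45996823335975, 'cy': 206.91696816665993, 'R': array([[ 0.92806041,  0.37238803, -0.00557089],
       [ 0.26015007, -0.65890139, -0.70581223],
       [-0.26650669,  0.65358712, -0.70837706]]), 't': array([-0.50743512, -0.153123  ,  1.23347224])}
side {'fx': 527.10685221797, 'fy': 527.10685221797, 'cx': 281.94661164174255, 'cy': 200.811984012267, 'R': array([[ 0.63762827, -0.77034333,  0.00115748],
       [-0.64128084, -0.53163206, -0.55328675],
       [ 0.42683611,  0.35204901, -0.83299005]]), 't': array([-0.40476889,  0.36618024,  1.54586084])}
wrist {'fx': 305.1123579480531, 'fy': 305.1123579480531, 'cx': 281.387533868677, 'cy': 211.55048073039913, 'R': array([[ 0.31287631, -0.94979339, -0.00096415],
       [-0.90715914, -0.29913236,  0.29594278],
       [-0.28137291, -0.09171885, -0.95520518]]), 't': array([-0.62273053, -0.03936375,  0.37890701])}
```

View pics/scene0.png

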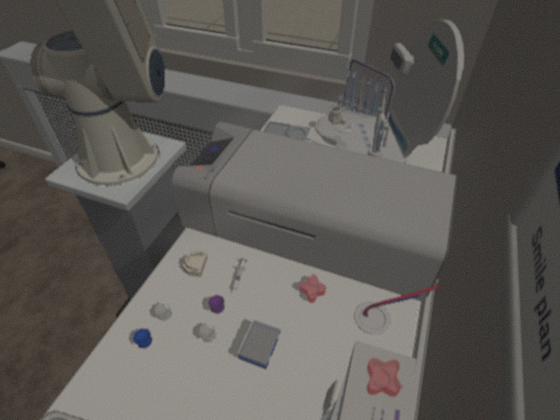

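View pics/side0.png

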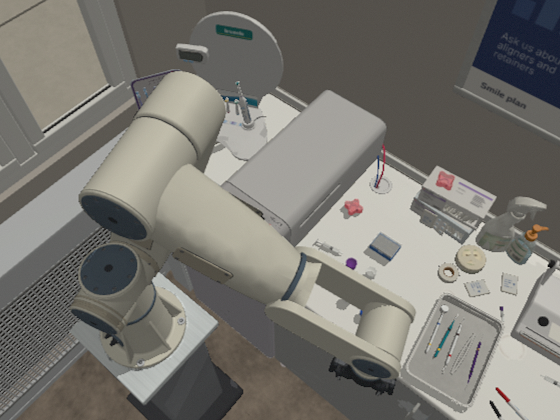

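View pics/wrist0.png

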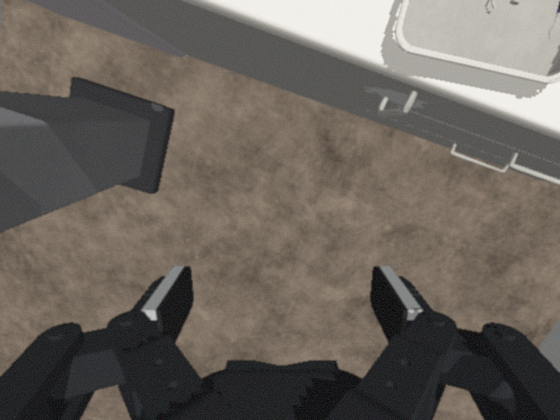

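The scene view shows the plaster model at (195,263), the syringe at (239,273), and white dishes at (161,311) and (206,331). The purple decoy is at (217,304), the blue one at (143,338), the retainer box at (313,288) and the bur box at (258,343). The white ones fit the description. The trays are hidden behind the steriliser, near (290,130). The side view is mostly blocked by the arm, and the wrist view shows only floor.

```bash
cat > h.py <<'E'
import numpy as np, cv2
from scipy.spatial.transform import Rotation as Ro
from plant import *
def rot(s): w,x,y,z=s["ee_rot"]; return Ro.from_quat([x,y,z,w])
def cast(p,uv,z):
    uv=np.asarray(uv,float).reshape(-1,2)
    d=np.c_[(uv[:,0]-p["cx"])/p["fx"],(uv[:,1]-p["cy"])/p["fy"],np.ones(len(uv))]@p["R"]
    c=-p["R"].T@p["t"]
    return c+d*((z-c[2])/d[:,2])[:,None]
def proj(p,X):
    c=np.atleast_2d(X)@p["R"].T+p["t"]; return np.c_[c[:,0]/c[:,2]*p["fx"]+p["cx"],c[:,1]/c[:,2]*p["fy"]+p["cy"]]
def down(yaw):  # tool down, tool y axis (closing line) at angle yaw from world x
    y=np.array([np.cos(yaw),np.sin(yaw),0]); z=np.array([0,0,-1.]); return Ro.from_matrix(np.c_[np.cross(y,z),y,z])
def yawnow(): y=rot(sense()).as_matrix()[:,1]; return np.arctan2(y[1],y[0])
def go(xyz,yaw):  # deltas of TCP target in send_rows units; yaw taken mod pi, nearest
    s=sense(); R=rot(s); y0=yawnow(); yaw=y0+(yaw-y0+np.pi/2)%np.pi-np.pi/2
    d=R.inv().apply(np.array(xyz)-s["ee_pos"])/.4; r=(R.inv()*down(yaw)).as_rotvec()/np.pi
    print("slide",d.round(4),"rot",r.round(4),"yaw",round(yaw,3))
def snap(n,f):
    p=camera_params(n); im=snapshot(n); cv2.imwrite("pics/"+f,im); return p,im
E
python3 - <<'E'
from h import *
p=camera_params("scene")
for n,uv in dict(model=(195,263),syr=(239,273),dA=(161,311),dB=(206,331),purp=(217,304),blue=(143,338),ret=(313,288),bur=(258,343)).items(): print(n,cast(p,uv,.015).round(3))
p=camera_params("wrist"); print(p['R'].T@-p['t']); s=sense()
print("cam in tool",rot(s).inv().apply(p['R'].T@-p['t']-s['ee_pos']),rot(s).as_matrix().round(3), yawnow())
print("axis",rot(s).inv().apply(p['R'][2]))
go([.40,-.45,.30],-np.pi/2)
E
```

```text
model [[ 0.446 -0.276  0.015]]
syr [[ 0.556 -0.263  0.015]]
dA [[ 0.443 -0.414  0.015]]
dB [[ 0.556 -0.418  0.015]]
purp [[ 0.547 -0.354  0.015]]
blue [[ 0.443 -0.48   0.015]]
ret [[ 0.729 -0.238  0.015]]
bur [[ 0.666 -0.402  0.015]]
[ 0.26575574 -0.56852721  0.37307682]
cam in tool [ 0.07479515 -0.00169732 -0.14234962] [[ 0.95   0.312 -0.   ]
 [ 0.312 -0.95   0.001]
 [-0.    -0.001 -1.   ]] -1.2530163251169277
axis [-2.95943269e-01  4.06586693e-04  9.55205431e-01]
slide [ 0.5984 -0.1807 -0.173 ] rot [-3.000e-04  1.000e-04  1.012e-01] yaw -1.571
```

```bash
python3 -c "
from h import *
go([.43,-.36,.30],-np.pi/2)"
```

```text
slide [ 0.7399 -0.371  -0.1728] rot [-3.000e-04  1.000e-04  1.012e-01] yaw -1.571
```

Call:
send_rows(
  deltas=[
    {"slide": [0.15,-0.08,-0.1728],"rotation": [0,0,0.05],"gripper": 0},
    {"slide": [0.4,-0.2,-0.1728],"rotation": [0,0,0.1012],"gripper": 0},
    {"slide": [0.4,-0.2,-0.1728],"rotation": [0,0,0.1012],"gripper": 0},
    {"slide": [0.74,-0.371,-0.1728],"rotation": [0,0,0.1012],"gripper": 0},
    {"slide": [0.74,-0.371,-0.1728],"rotation": [0,0,0.1012],"gripper": 0},
    {"slide": [0.74,-0.371,-0.1728],"rotation": [0,0,0.1012],"gripper": 0},
    {"slide": [0.74,-0.371,-0.1728],"rotation": [0,0,0.1012],"gripper": 0},
    {"slide": [0.74,-0.371,-0.1728],"rotation": [0,0,0.1012],"gripper": 0},
    {"slide": [0.74,-0.371,-0.1728],"rotation": [0,0,0.1012],"gripper": 0},
    {"slide": [0.74,-0.371,-0.1728],"rotation": [0,0,0.1012],"gripper": 0},
    {"slide": [0.74,-0.371,-0.1728],"rotation": [0,0,0.1012],"gripper": 0},
    {"slide": [0.74,-0.371,-0.1728],"rotation": [0,0,0.1012],"gripper": 0},
  ],
)

```text
time: 1.15
ee_pos: [0.4295, -0.3606, 0.3001]
ee_rot: [-0.0, 1.0, -0.0, -0.0]
force: [0.4, 0.2, -0.0]
opening: 0.0853
gripper_force: 0.0
```

```bash
python3 -c "
from h import *
snap('wrist','w1.png')"
```

```text
(no output)
```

View pics/w1.png

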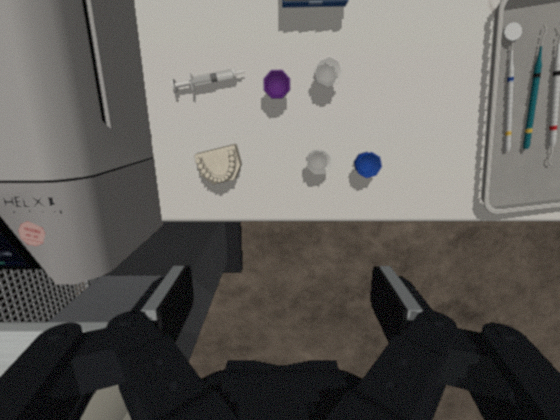

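The wrist view shows white dishes at (327,72) and (318,162), both fitting "white waisted octagonal". The purple (277,84) and blue (368,164) ones are decoys. The syringe is at (210,78) and the model at (218,163). I'll confirm these in an enlarged crop.

```bash
python3 -c "
from h import *
im=cv2.imread('pics/w1.png')[50:195,165:395]
cv2.imwrite('pics/w1c.png',cv2.resize(cv2.convertScaleAbs(im,alpha=1.7,beta=-180),None,fx=3.4,fy=3.4,interpolation=cv2.INTER_CUBIC))"
```

```text
(no output)
```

View pics/w1c.png

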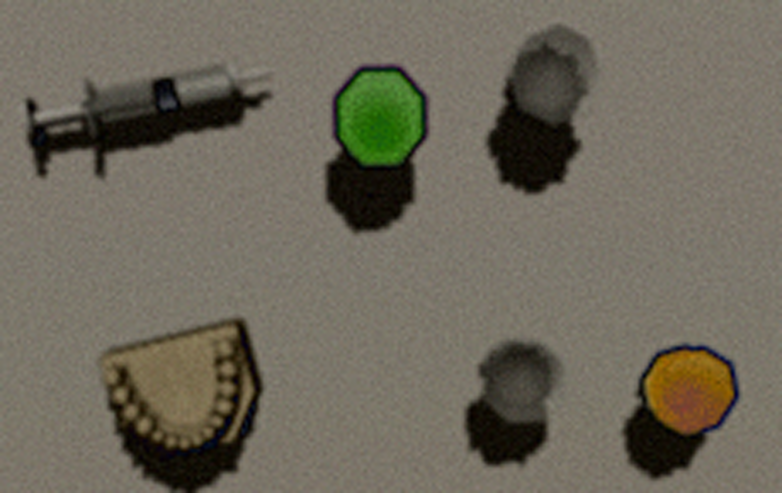

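```bash
python3 - <<'E'
from h import *
p=camera_params("wrist")
for n,uv,z in (("model",(216,162),.015),("syr",(210,79),.01),("dB",(326,75),.02),("dA",(318,162),.02)): print(n,cast(p,uv,z).round(4))
print(cast(p,[(165+100/3.4,50+352/3.4),(165+240/3.4,50+320/3.4)],.018))
X=cast(p,(216,162),.015)[0]
go([X[0],X[1],.13],-np.pi/2)
E
```

```text
model [[ 0.4435 -0.2684  0.015 ]]
syr [[ 0.5509 -0.2664  0.01  ]]
dB [[ 0.5545 -0.4166  0.02  ]]
dA [[ 0.4441 -0.4102  0.02  ]]
[[ 0.45551951 -0.24011668  0.018     ]
 [ 0.46816879 -0.2973076   0.018     ]]
slide [ 0.0356 -0.2313  0.4252] rot [-0.      0.0002 -0.0003] yaw -1.571
```

```bash
python3 - <<'E'
from h import *
print(sense()["q"][5]); go([.438,-.268,.13],-2.923)
E
```

```text
0.8703395070495505
slide [ 0.0219 -0.2323  0.4252] rot [1.000e-04 2.000e-04 4.301e-01] yaw -2.923
```

Call:
send_rows(
  deltas=[
    {"slide": [0.022,-0.2323,0.2],"rotation": [0,0,0.43],"gripper": 0},
    {"slide": [0.022,-0.2323,0.425],"rotation": [0,0,0.43],"gripper": 0},
    {"slide": [0.022,-0.2323,0.425],"rotation": [0,0,0.43],"gripper": 0},
    {"slide": [0.022,-0.2323,0.425],"rotation": [0,0,0.43],"gripper": 0},
    {"slide": [0.022,-0.2323,0.425],"rotation": [0,0,0.43],"gripper": 0},
    {"slide": [0.022,-0.2323,0.425],"rotation": [0,0,0.43],"gripper": 0},
    {"slide": [0.022,-0.2323,0.425],"rotation": [0,0,0.43],"gripper": 0},
    {"slide": [0.022,-0.2323,0.425],"rotation": [0,0,0.43],"gripper": 0},
    {"slide": [0.022,-0.2323,0.425],"rotation": [0,0,0.43],"gripper": 0},
    {"slide": [0.022,-0.2323,0.425],"rotation": [0,0,0.43],"gripper": 0},
    {"slide": [0.022,-0.2323,0.425],"rotation": [0,0,0.43],"gripper": 0},
    {"slide": [0.022,-0.2323,0.425],"rotation": [0,0,0.43],"gripper": 0},
  ],
)

```text
time: 2.2
ee_pos: [0.4381, -0.2684, 0.1303]
ee_rot: [0.0, 0.778, -0.628, -0.0]
force: [-0.6, -0.2, 0.2]
opening: 0.0856
gripper_force: 0.0
```

```bash
cat >> h.py <<'E'
def model_mask(im):
    h=cv2.cvtColor(im,cv2.COLOR_BGR2HSV); m=((h[...,1]>40)&(h[...,2]>90)&(h[...,0]>10)&(h[...,0]<40)).astype(np.uint8)
    c=max(cv2.findContours(m,0,cv2.CHAIN_APPROX_NONE)[0],key=cv2.contourArea); return c[:,0]
E
python3 - <<'E'
from h import *
p,im=snap('wrist','w2.png'); print(sense()['q'].round(2),yawnow())
c=model_mask(im); print(c.min(0),c.max(0),len(c))
q=cv2.convexHull(c)[:,0]
for z in (.018,.0):
    print(z,cv2.minAreaRect((cast(p,q,z)[:,:2]*1000).astype(np.float32)))
e=cv2.approxPolyDP(q.reshape(-1,1,2),3,True)[:,0]; print(np.c_[e,cast(p,e,.015)[:,:2].round(4)])
E
```

```text
[-0.55  0.31  1.96 -0.    0.87  2.37] -2.9217969723717263
[269 221] [272 225] 10
0.018 ((443.2853088378906, -251.51431274414062), (2.4028472900390625, 3.0139801502227783), 36.9551887512207)
0.0 ((442.5972900390625, -245.20716857910156), (2.5727076530456543, 3.2270705699920654), 36.95517349243164)
[[ 2.720e+02  2.240e+02  4.417e-01 -2.498e-01]
 [ 2.690e+02  2.230e+02  4.445e-01 -2.502e-01]]
```

View pics/w2.png

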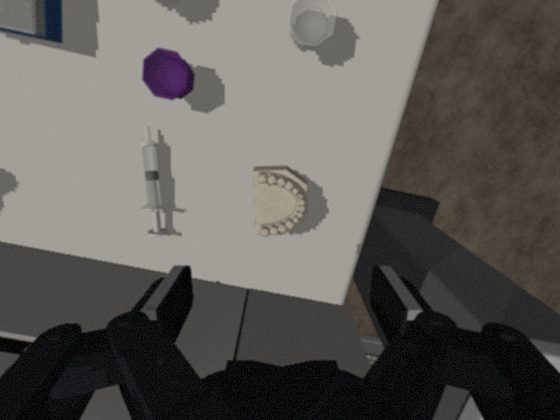

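The model spans (252–308, 165–235) with its straight back edge vertical at column 254, so the tool yaw already matches. The syringe is at (152,180). My mask needs tuning.

```bash
cat >> h.py <<'E'
def model_mask(im,roi,t=6):
    b=cv2.GaussianBlur(cv2.cvtColor(im,cv2.COLOR_BGR2LAB)[...,2],(3,3),0).astype(int)
    m=np.zeros(b.shape,np.uint8); x0,y0,x1,y1=roi; r=b[y0:y1,x0:x1]; m[y0:y1,x0:x1]=r>np.median(r)+t
    m=cv2.morphologyEx(m,cv2.MORPH_OPEN,np.ones((3,3)))
    c=max(cv2.findContours(m,0,cv2.CHAIN_APPROX_NONE)[0],key=cv2.contourArea); return c[:,0]
E
python3 - <<'E'
from h import *
im=cv2.imread('pics/w2.png'); p=camera_params('wrist'); s=sense()
c=model_mask(im,(220,130,345,250)); print(c.min(0),c.max(0),len(c))
left=np.array([[c[c[:,1]==v,0].min(),v] for v in range(175,230,3)]); right=[c[c[:,1]==v,0].max() for v in range(165,235,5)]
print(left[:,0],right)
X=cast(p,left,.016); d=np.polyfit(X[:,1],X[:,0],1); print("edge dx/dy",d[0],"-> normal angle",-np.arctan(d[0]))
T=rot(s).inv()
for z in (.0,.018,.022): print(z,(T.apply(cast(p,c,z)-s['ee_pos'])[:,:2].min(0)*1e3).round(1),(T.apply(cast(p,c,z)-s['ee_pos'])[:,:2].max(0)*1e3).round(1))
E
```

```text
Traceback (most recent call last):
  File "h.py", line 28, in model_mask
    c=max(cv2.findContours(m,0,cv2.CHAIN_APPROX_NONE)[0],key=cv2.contourArea); return c[:,0]
ValueError: max() iterable argument is empty
```

```bash
python3 - <<'E'
from h import *
im=cv2.imread('pics/w2.png')
L=cv2.cvtColor(cv2.GaussianBlur(im,(3,3),0),cv2.COLOR_BGR2LAB)
print([tuple(L[205,u]) for u in range(240,316,6)]); print([tuple(L[v,280]) for v in range(155,245,6)])
E
```

```text
[(np.uint8(167), np.uint8(128), np.uint8(132)), (np.uint8(166), np.uint8(128), np.uint8(131)), (np.uint8(165), np.uint8(127), np.uint8(132)), (np.uint8(163), np.uint8(128), np.uint8(137)), (np.uint8(162), np.uint8(128), np.uint8(137)), (np.uint8(166), np.uint8(128), np.uint8(137)), (np.uint8(165), np.uint8(128), np.uint8(137)), (np.uint8(166), np.uint8(127), np.uint8(137)), (np.uint8(166), np.uint8(128), np.uint8(137)), (np.uint8(161), np.uint8(127), np.uint8(138)), (np.uint8(141), np.uint8(128), np.uint8(136)), (np.uint8(100), np.uint8(127), np.uint8(134)), (np.uint8(112), np.uint8(127), np.uint8(131))]
[(np.uint8(166), np.uint8(128), np.uint8(132)), (np.uint8(166), np.uint8(128), np.uint8(131)), (np.uint8(105), np.uint8(128), np.uint8(134)), (np.uint8(152), np.uint8(127), np.uint8(137)), (np.uint8(150), np.uint8(127), np.uint8(137)), (np.uint8(153), np.uint8(128), np.uint8(137)), (np.uint8(165), np.uint8(128), np.uint8(137)), (np.uint8(161), np.uint8(128), np.uint8(137)), (np.uint8(167), np.uint8(128), np.uint8(137)), (np.uint8(165), np.uint8(128), np.uint8(137)), (np.uint8(162), np.uint8(128), np.uint8(137)), (np.uint8(130), np.uint8(128), np.uint8(136)), (np.uint8(158), np.uint8(128), np.uint8(137)), (np.uint8(114), np.uint8(127), np.uint8(133)), (np.uint8(166), np.uint8(128), np.uint8(132))]
```

Threshold b* at +2.5 over the table.

```bash
sed -i 's/t=6)/t=2)/; s/(3,3),0).astype/(5,5),0).astype/' h.py
python3 - <<'E'
from h import *
im=cv2.imread('pics/w2.png'); p=camera_params('wrist'); s=sense()
c=model_mask(im,(225,140,335,250)); print(c.min(0),c.max(0),len(c))
left=np.array([[c[c[:,1]==v,0].min(),v] for v in range(178,230,3)]); right=[c[c[:,1]==v,0].max() for v in range(170,235,5)]
print(left[:,0],right)
X=cast(p,left,.016); d=np.polyfit(X[:,1],X[:,0],1); print("normal angle",-np.arctan(d[0]))
T=rot(s).inv()
for z in (.0,.018,.022): print(z,(T.apply(cast(p,c,z)-s['ee_pos'])[:,:2].min(0)*1e3).round(1),(T.apply(cast(p,c,z)-s['ee_pos'])[:,:2].max(0)*1e3).round(1))
E
```

```text
[253 168] [306 235] 213
[253 253 254 254 254 254 254 254 255 255 255 255 255 255 255 256 256 256] [np.int32(288), np.int32(294), np.int32(302), np.int32(306), np.int32(306), np.int32(302), np.int32(304), np.int32(305), np.int32(305), np.int32(303), np.int32(301), np.int32(295), np.int32(289)]
normal angle 0.2462331121681858
0.0 [-33.9 -24.8] [30.4 23.5]
0.018 [-26.8 -23.1] [33.3 22. ]
0.022 [-25.2 -22.8] [33.9 21.6]
```

Call:
send_rows(
  deltas=[
    {"slide": [0.005,-0.001,0.08],"rotation": [0,0,-0.008],"gripper": 0},
    {"slide": [0.005,-0.001,0.17],"rotation": [0,0,-0.008],"gripper": 0},
    {"slide": [0.005,-0.001,0.25],"rotation": [0,0,-0.008],"gripper": 0},
    {"slide": [0.005,-0.001,0.3],"rotation": [0,0,-0.008],"gripper": 0},
    {"slide": [0.005,-0.001,0.321],"rotation": [0,0,-0.008],"gripper": 0},
    {"slide": [0.005,-0.001,0.321],"rotation": [0,0,-0.008],"gripper": 0.3},
    {"slide": [0.005,-0.001,0.321],"rotation": [0,0,-0.008],"gripper": 0.4},
    {"slide": [0.005,-0.001,0.321],"rotation": [0,0,-0.008],"gripper": 0.6},
    {"slide": [0.005,-0.001,0.321],"rotation": [0,0,-0.008],"gripper": 0.8},
    {"slide": [0.005,-0.001,0.321],"rotation": [0,0,-0.008],"gripper": 1},
    {"slide": [0.005,-0.001,0.321],"rotation": [0,0,-0.008],"gripper": 1},
    {"slide": [0.005,-0.001,0.321],"rotation": [0,0,-0.008],"gripper": 1},
  ],
)

```text
time: 3.25
ee_pos: [0.4408, -0.27, 0.0038]
ee_rot: [-0.0, 0.788, -0.615, 0.002]
force: [-1.4, -0.6, 7.2]
opening: 0.0442
gripper_force: 62.1
```

Call:
send_rows(
  deltas=[
    {"slide": [0,0,-0.03],"rotation": [0,0,0],"gripper": 1},
    {"slide": [0,0,-0.1],"rotation": [0,0,0],"gripper": 1},
    {"slide": [0,0,-0.2],"rotation": [0,0,0],"gripper": 1},
    {"slide": [0,0,-0.3],"rotation": [0,0,0],"gripper": 1},
    {"slide": [0,0,-0.4],"rotation": [0,0,0],"gripper": 1},
    {"slide": [0,0,-0.5],"rotation": [0,0,0],"gripper": 1},
    {"slide": [0,0,-0.6],"rotation": [0,0,0],"gripper": 1},
    {"slide": [0,0,-0.7],"rotation": [0,0,-0.04],"gripper": 1},
    {"slide": [0,0,-0.77],"rotation": [0,0,-0.08],"gripper": 1},
    {"slide": [0,0,-0.81],"rotation": [0,0,-0.12],"gripper": 1},
    {"slide": [0,0,-0.815],"rotation": [0,0,-0.15],"gripper": 1},
    {"slide": [0,0,-0.815],"rotation": [0,0,-0.18],"gripper": 1},
  ],
)

```text
time: 4.25
ee_pos: [0.44, -0.2692, 0.3314]
ee_rot: [0.0, 0.93, -0.369, 0.002]
force: [1.1, -0.0, -1.9]
opening: 0.0445
gripper_force: 61.7
```

```bash
python3 - <<'E'
from h import *
s=sense();print(s['q'].round(2),s['opening'],yawnow()); go([.45,.15,.33],-.01)
E
```

```text
[-0.55  0.09  1.74  0.    1.3   1.77] 0.04448398503614218 -2.3257799659795566
slide [-0.7    -0.7805  0.0011] rot [-0.0009 -0.0013  0.2629] yaw -3.152
```

Call:
send_rows(
  deltas=[
    {"slide": [-0.05,-0.06,0],"rotation": [0,0,-0.04],"gripper": 1},
    {"slide": [-0.14,-0.156,0],"rotation": [0,0,-0.08],"gripper": 1},
    {"slide": [-0.21,-0.234,0],"rotation": [0,0,-0.12],"gripper": 1},
    {"slide": [-0.28,-0.312,0],"rotation": [0,0,-0.16],"gripper": 1},
    {"slide": [-0.35,-0.39,0],"rotation": [0,0,-0.2],"gripper": 1},
    {"slide": [-0.42,-0.468,0],"rotation": [0,0,-0.24],"gripper": 1},
    {"slide": [-0.49,-0.546,0],"rotation": [0,0,-0.28],"gripper": 1},
    {"slide": [-0.56,-0.624,0],"rotation": [0,0,-0.32],"gripper": 1},
    {"slide": [-0.63,-0.7,0],"rotation": [0,0,-0.36],"gripper": 1},
    {"slide": [-0.68,-0.76,0],"rotation": [0,0,-0.4],"gripper": 1},
    {"slide": [-0.7,-0.78,0],"rotation": [0,0,-0.43],"gripper": 1},
    {"slide": [-0.7,-0.78,0],"rotation": [0,0,-0.46],"gripper": 1},
  ],
)

```text
time: 5.25
ee_pos: [0.4512, 0.1531, 0.3293]
ee_rot: [-0.001, 0.94, 0.34, 0.001]
force: [0.1, -1.0, -1.3]
opening: 0.0442
gripper_force: 61.8
```

```bash
python3 - <<'E'
from h import *
s=sense();print(s['q'].round(2),s['opening'],yawnow()); go([.45,.15,.33],0)
E
```

```text
[0.32 0.03 1.82 0.   1.3  1.2 ] 0.044213700167667916 -0.8766057748685937
slide [-0.0072  0.0041 -0.0018] rot [ 1.00e-04 -6.00e-04 -2.79e-01] yaw 0.0
```

Call:
send_rows(
  deltas=[
    {"slide": [0,0,0],"rotation": [0,0,-0.04],"gripper": 1},
    {"slide": [0,0,0],"rotation": [0,0,-0.08],"gripper": 1},
    {"slide": [0,0,0],"rotation": [0,0,-0.12],"gripper": 1},
    {"slide": [0,0,0],"rotation": [0,0,-0.16],"gripper": 1},
    {"slide": [0,0,0],"rotation": [0,0,-0.2],"gripper": 1},
    {"slide": [0,0,0],"rotation": [0,0,-0.24],"gripper": 1},
    {"slide": [0,0,0],"rotation": [0,0,-0.27],"gripper": 1},
    {"slide": [0,0,0],"rotation": [0,0,-0.279],"gripper": 1},
    {"slide": [0,0,0],"rotation": [0,0,-0.279],"gripper": 1},
  ],
)

```text
time: 6.0
ee_pos: [0.4514, 0.1497, 0.3293]
ee_rot: [0.0, 0.71, 0.704, 0.001]
force: [0.1, 0.5, -1.4]
opening: 0.0445
gripper_force: 61.8
```

```bash
python3 - <<'E'
from h import *
print(yawnow(),sense()['ee_pos']); snap('wrist','w3.png')
E
```

```text
-0.007867012672173481 [0.45137982 0.14972935 0.32925759]
```

View pics/w3.png

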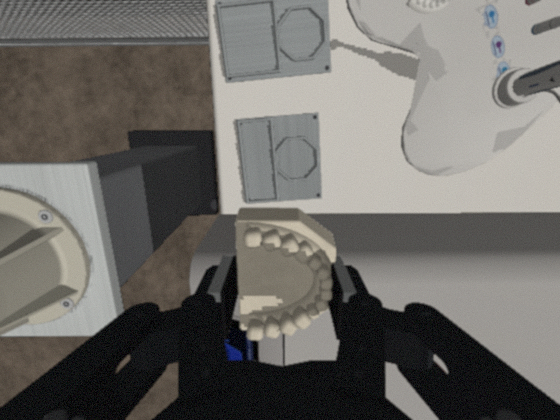

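The near tray at (280,157) has the narrow slot at (255,160) and an octagon at (295,158), so it is the syringe tray. The far tray at (273,40) has the wide rectangle and an octagon at (301,35), so it is the model tray. The model is held with its straight back toward −x.

```bash
python3 - <<'E'
from h import *
p=camera_params('wrist')
print(cast(p,[(273,40),(301,35),(248,41),(280,157),(295,158),(255,160)],.006).round(4))
# corners
print(cast(p,[(237,124),(319,113),(322,196),(245,202),(227,82),(330,73),(326,0)],.008).round(4))
g=cast(p,(248,41),.006)[0]; go([g[0],g[1],.2],0)
E
```

```text
[[0.4408 0.327  0.006 ]
 [0.4789 0.3326 0.006 ]
 [0.4068 0.3261 0.006 ]
 [0.4486 0.169  0.006 ]
 [0.4713 0.1673 0.006 ]
 [0.4106 0.1649 0.006 ]]
[[0.3864 0.2177 0.008 ]
 [0.5057 0.2318 0.008 ]
 [0.5137 0.108  0.008 ]
 [0.3927 0.0995 0.008 ]
 [0.3753 0.2745 0.008 ]
 [0.5196 0.2847 0.008 ]
 [0.5111 0.3726 0.008 ]]
slide [ 0.4395 -0.1165  0.3229] rot [ 0.0004 -0.0001 -0.0032] yaw 0.0
```

Call:
send_rows(
  deltas=[
    {"slide": [0.06,0,0.02],"rotation": [0,0,0],"gripper": 1},
    {"slide": [0.15,-0.04,0.07],"rotation": [0,0,0],"gripper": 1},
    {"slide": [0.22,-0.06,0.15],"rotation": [0,0,0],"gripper": 1},
    {"slide": [0.275,-0.075,0.19],"rotation": [0,0,0],"gripper": 1},
    {"slide": [0.275,-0.075,0.2],"rotation": [0,0,0],"gripper": 1},
    {"slide": [0.275,-0.075,0.2],"rotation": [0,0,0],"gripper": 1},
    {"slide": [0.275,-0.075,0.2],"rotation": [0,0,0],"gripper": 1},
  ],
)

```text
time: 6.63
ee_pos: [0.423, 0.2599, 0.2487]
ee_rot: [0.0, 0.71, 0.704, 0.0]
force: [-0.5, -0.3, -0.9]
opening: 0.0442
gripper_force: 61.8
```

```bash
python3 - <<'E'
from h import *
p,im=snap('wrist','w4.png'); s=sense(); print(s['ee_pos'],yawnow())
cv2.imwrite('pics/w4c.png',cv2.resize(im[40:340,150:450],None,fx=2,fy=2,interpolation=cv2.INTER_CUBIC))
E
```

```text
[0.42350442 0.25976322 0.24913434] -0.010288838466265302
```

View pics/w4c.png

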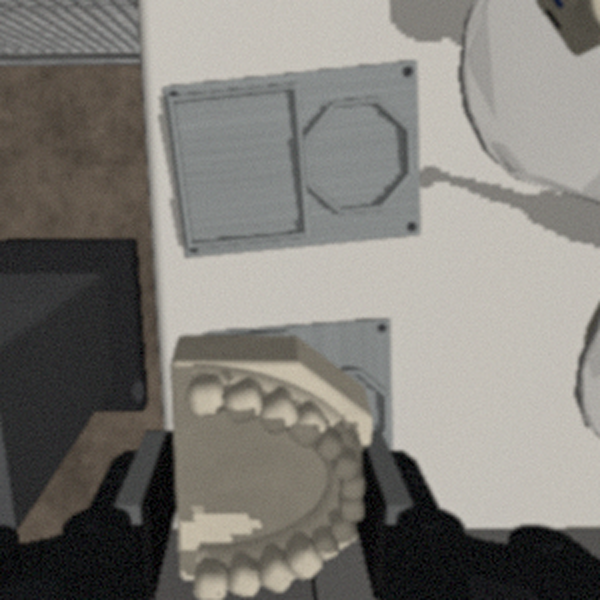

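Tray corners in crop pixels are about (167,88), (416,62), (420,235) and (187,256). The rectangle is centred near (240,165) and the octagon near (355,155). I'll fit the outline on the z = 8 mm plane.

```bash
cat >> h.py <<'E'
def tray(p,im,roi,size,offs):
    x0,y0,x1,y1=roi; L=cv2.cvtColor(im,cv2.COLOR_BGR2LAB)[y0:y1,x0:x1]
    b=cv2.GaussianBlur(L[...,2],(5,5),0); l=cv2.GaussianBlur(L[...,0],(5,5),0)
    m=((b<129)&(l>70)).astype(np.uint8); m=cv2.morphologyEx(m,cv2.MORPH_CLOSE,np.ones((7,7)))
    c=max(cv2.findContours(m,0,cv2.CHAIN_APPROX_NONE)[0],key=cv2.contourArea)[:,0]+[x0,y0]
    r=cv2.minAreaRect((cast(p,c,.008)[:,:2]*1e3).astype(np.float32)); print("rect",r)
    bx=cv2.boxPoints(r); k=max(((bx[(i+1)%4]-bx[i]) for i in range(4)),key=lambda e:e[0]); a=np.arctan2(k[1],k[0])
    ctr=np.array(r[0]); print("yaw",a.round(4),"centre",ctr.round(1)); print("px",proj(p,np.c_[bx/1e3,[.008]*4]).round(0).tolist())
    for o in offs: print("recess",o,(ctr+o*np.array([np.cos(a),np.sin(a)])).round(1))
E
python3 - <<'E'
from h import *
im=cv2.imread('pics/w4.png'); p=camera_params('wrist')
L=cv2.cvtColor(cv2.GaussianBlur(im,(5,5),0),cv2.COLOR_BGR2LAB); print([tuple(map(int,L[120,u])) for u in range(222,380,10)])
tray(p,im,(218,55,375,185),(150,102),(-34,37))
# hand-read recess corners: rect floor edge
f=lambda L:[(150+u/2,40+v/2) for u,v in L]
print(cast(p,f([(175,102),(295,90),(303,232),(190,242)]),.006).round(4),cast(p,f([(355,155)]),.006))
print(cast(p,f([(167,88),(416,62),(420,235),(187,256)]),.008).round(4))
E
```

```text
[(93, 130, 133), (182, 128, 132), (141, 127, 128), (144, 127, 128), (143, 127, 128), (142, 127, 128), (144, 126, 129), (146, 126, 128), (140, 127, 128), (147, 127, 128), (147, 127, 128), (147, 127, 128), (145, 127, 128), (93, 128, 128), (199, 128, 133), (198, 128, 132)]
rect ((442.4525451660156, 331.8766784667969), (145.21759033203125, 97.6867446899414), 5.1801958084106445)
yaw 0.0904 centre [442.5 331.9]
px [[232.0, 84.0], [243.0, 167.0], [359.0, 156.0], [357.0, 70.0]]
recess -34 [408.6 328.8]
recess 37 [479.3 335.2]
[[0.3719 0.3665 0.006 ]
 [0.4426 0.3724 0.006 ]
 [0.4481 0.2899 0.006 ]
 [0.377  0.2843 0.006 ]] [[0.4790138  0.33564018 0.006     ]]
[[0.3679 0.374  0.008 ]
 [0.5121 0.3865 0.008 ]
 [0.5209 0.2875 0.008 ]
 [0.375  0.2759 0.008 ]]
```

```bash
python3 - <<'E'
from h import *
p=camera_params('wrist'); s=sense(); T=rot(s).inv()
f=lambda L:[(150+u/2,40+v/2) for u,v in L]
z=s['ee_pos'][2]-.0038+.018
print((T.apply(cast(p,f([(173,363),(180,560),(372,425)]),z)-s['ee_pos'])*1e3).round(1))
go([.4082,.3286,.06],.083); go([.4082,.3286,.0078],.083)
E
```

```text
[[ 32.5 -21.1 -14.2]
 [-18.9 -21.6 -14.2]
 [ 17.5  23.9 -14.2]]
slide [ 0.1715 -0.0406  0.4729] rot [ 0.0004 -0.0001 -0.0297] yaw 0.083
slide [ 0.1715 -0.0408  0.6034] rot [ 0.0004 -0.0001 -0.0297] yaw 0.083
```

```bash
python3 - <<'E'
from h import *
p=camera_params('wrist'); s=sense(); T=rot(s).inv(); im=cv2.imread('pics/w4.png')
L=cv2.cvtColor(cv2.GaussianBlur(im,(3,3),0),cv2.COLOR_BGR2LAB)
for u in (243,258,280,300): print(u,[(v,int(L[v,u,0]),int(L[v,u,2])) for v in range(328,350,2)])
for z,uv in ((.018,(240,338)),(.029,(257,341)),(.0,(237,208.5)),(.018,(237,221.5))):
    print((T.apply(cast(p,uv,s['ee_pos'][2]-.0038+z)-s['ee_pos'])*1e3).round(1))
E
```

```text
243 [(328, 173, 137), (330, 125, 132), (332, 80, 129), (334, 81, 130), (336, 79, 129), (338, 82, 129), (340, 81, 130), (342, 80, 130), (344, 81, 130), (346, 82, 130), (348, 81, 130)]
258 [(328, 147, 136), (330, 171, 138), (332, 187, 138), (334, 193, 138), (336, 186, 138), (338, 186, 138), (340, 138, 135), (342, 83, 130), (344, 81, 130), (346, 81, 130), (348, 81, 129)]
280 [(328, 131, 135), (330, 145, 136), (332, 142, 135), (334, 102, 131), (336, 83, 129), (338, 81, 129), (340, 81, 129), (342, 80, 129), (344, 80, 129), (346, 82, 129), (348, 80, 130)]
300 [(328, 153, 136), (330, 99, 131), (332, 78, 129), (334, 79, 129), (336, 80, 128), (338, 79, 129), (340, 82, 130), (342, 82, 129), (344, 80, 129), (346, 80, 129), (348, 81, 129)]
[[-29.6 -22.  -14.2]]
[[-22.2 -12.4 -25.2]]
[[ 33.2 -23.4   3.8]]
[[ 32.5 -20.9 -14.2]]
```

Call:
send_rows(
  deltas=[
    {"slide": [0.04,-0.01,0.05],"rotation": [0,0,-0.0297],"gripper": 1},
    {"slide": [0.1,-0.025,0.13],"rotation": [0,0,-0.0297],"gripper": 1},
    {"slide": [0.164,-0.042,0.21],"rotation": [0,0,-0.0297],"gripper": 1},
    {"slide": [0.164,-0.042,0.3],"rotation": [0,0,-0.0297],"gripper": 1},
    {"slide": [0.164,-0.042,0.38],"rotation": [0,0,-0.0297],"gripper": 1},
    {"slide": [0.164,-0.042,0.45],"rotation": [0,0,-0.0297],"gripper": 1},
    {"slide": [0.164,-0.042,0.51],"rotation": [0,0,-0.0297],"gripper": 1},
    {"slide": [0.164,-0.042,0.55],"rotation": [0,0,-0.0297],"gripper": 1},
    {"slide": [0.164,-0.042,0.57],"rotation": [0,0,-0.0297],"gripper": 1},
    {"slide": [0.164,-0.042,0.585],"rotation": [0,0,-0.0297],"gripper": 1},
    {"slide": [0.164,-0.042,0.59],"rotation": [0,0,-0.0297],"gripper": 1},
    {"slide": [0.164,-0.042,0.59],"rotation": [0,0,-0.0297],"gripper": 1},
  ],
)

```text
time: 7.68
ee_pos: [0.4076, 0.326, 0.0127]
ee_rot: [0.0, 0.677, 0.736, 0.001]
force: [-0.1, -0.2, -1.0]
opening: 0.0439
gripper_force: 61.8
```

```bash
python3 - <<'E'
from h import *
s=sense(); print(s['ee_pos'],s['force'],yawnow()); go([.4077,.3256,.0073],.083)
E
```

```text
[0.40760319 0.32604772 0.01273301] [-0.1337719 -0.1997591 -0.9529554] 0.08303797756200998
slide [-0.0011  0.0001  0.0136] rot [ 0.0003 -0.0002  0.    ] yaw 0.083
```

Call:
send_rows(
  deltas=[
    {"slide": [0,0,0.005],"rotation": [0,0,0],"gripper": 1},
    {"slide": [0,0,0.008],"rotation": [0,0,0],"gripper": 1},
    {"slide": [0,0,0.011],"rotation": [0,0,0],"gripper": 1},
    {"slide": [0,0,0.0125],"rotation": [0,0,0],"gripper": 1},
    {"slide": [0,0,0.0125],"rotation": [0,0,0],"gripper": 1},
  ],
)

```text
time: 8.1
ee_pos: [0.4068, 0.326, 0.0071]
ee_rot: [0.0, 0.677, 0.736, 0.0]
force: [0.3, -1.0, -1.2]
opening: 0.0442
gripper_force: 61.8
```

Call:
send_rows(
  deltas=[
    {"slide": [0,0,0.0012],"rotation": [0,0,0],"gripper": 1},
    {"slide": [0,0,0.0022],"rotation": [0,0,0],"gripper": 1},
    {"slide": [0,0,0.0022],"rotation": [0,0,0],"gripper": 1},
  ],
)

```text
time: 8.35
ee_pos: [0.4068, 0.326, 0.0068]
ee_rot: [0.0, 0.677, 0.736, 0.0]
force: [-2.0, -2.1, 9.3]
opening: 0.0445
gripper_force: 63.0
```

Contact at 9 N. Open gradually and retreat.

Call:
send_rows(
  deltas=[
    {"slide": [0,0,-0.001],"rotation": [0,0,0],"gripper": 0.4},
    {"slide": [0,0,-0.001],"rotation": [0,0,0],"gripper": 0.35},
    {"slide": [0,0,-0.001],"rotation": [0,0,0],"gripper": 0.25},
    {"slide": [0,0,-0.001],"rotation": [0,0,0],"gripper": 0.1},
    {"slide": [0,0,-0.015],"rotation": [0,0,0],"gripper": 0},
    {"slide": [0,0,-0.05],"rotation": [0,0,0],"gripper": 0},
    {"slide": [0,0,-0.13],"rotation": [0,0,0],"gripper": 0},
    {"slide": [0,0,-0.22],"rotation": [0,0,0],"gripper": 0},
    {"slide": [0,0,-0.32],"rotation": [0,0,0],"gripper": 0},
    {"slide": [0,0,-0.42],"rotation": [0,0,0],"gripper": 0},
    {"slide": [-0.08,0.04,-0.5],"rotation": [0,0,0],"gripper": 0},
    {"slide": [-0.15,0.08,-0.58],"rotation": [0,0,0],"gripper": 0},
  ],
)

```text
time: 9.35
ee_pos: [0.4394, 0.2748, 0.2336]
ee_rot: [0.0, 0.676, 0.737, 0.001]
force: [0.6, 0.4, 0.8]
opening: 0.0854
gripper_force: 0.0
```

```bash
python3 - <<'E'
from h import *
p,im=snap('wrist','w5.png'); s=sense(); print(s['ee_pos'],yawnow(),s['q'].round(2))
np.save('p5.npy',p,allow_pickle=True)
cv2.imwrite('pics/w5c.png',cv2.resize(im[0:270,130:490],None,fx=2.2,fy=2.2,interpolation=cv2.INTER_CUBIC))
E
```

```text
[0.4443404  0.2722829  0.23897567] 0.08524486735294565 [ 0.55  0.18  1.85 -0.    1.1   0.46]
```

View pics/w5c.png

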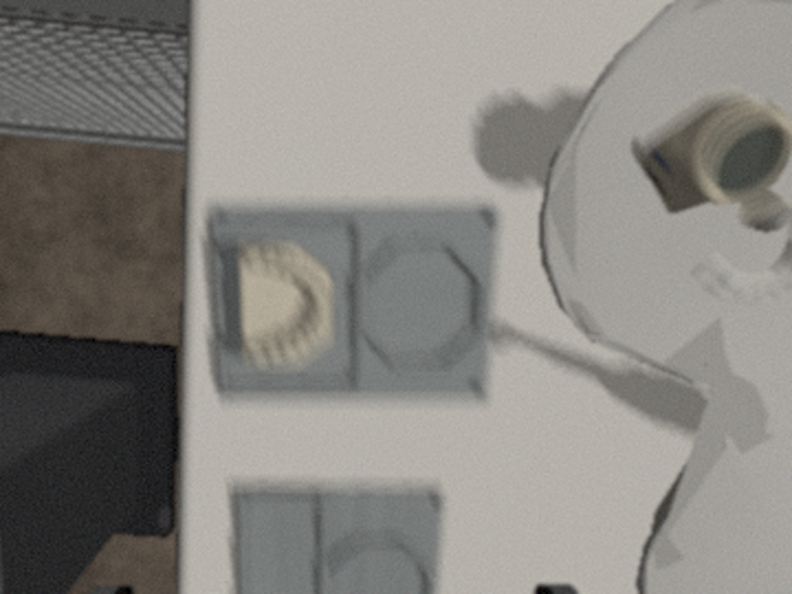

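Model sits in its recess with gaps on all sides (the view is motion-blurred; I'll check again later). Next is the front white dish.

```bash
python3 - <<'E'
from h import *
go([.45,-.06,.33],.0852)
E
```

```text
slide [-0.8286 -0.0546 -0.2292] rot [ 0.0029 -0.0005  0.    ] yaw 0.085
```

Call:
send_rows(
  deltas=[
    {"slide": [0,0,-0.1],"rotation": [0,0,0.04],"gripper": 0},
    {"slide": [-0.05,0,-0.2],"rotation": [0,0,0.08],"gripper": 0},
    {"slide": [-0.13,-0.01,-0.229],"rotation": [0,0,0.12],"gripper": 0},
    {"slide": [-0.23,-0.015,-0.229],"rotation": [0,0,0.16],"gripper": 0},
    {"slide": [-0.33,-0.02,-0.229],"rotation": [0,0,0.2],"gripper": 0},
    {"slide": [-0.43,-0.03,-0.229],"rotation": [0,0,0.24],"gripper": 0},
    {"slide": [-0.53,-0.035,-0.229],"rotation": [0,0,0.28],"gripper": 0},
    {"slide": [-0.63,-0.04,-0.229],"rotation": [0,0,0.32],"gripper": 0},
    {"slide": [-0.73,-0.05,-0.229],"rotation": [0,0,0.36],"gripper": 0},
    {"slide": [-0.8286,-0.0546,-0.229],"rotation": [0,0,0.4],"gripper": 0},
    {"slide": [-0.92,-0.06,-0.229],"rotation": [0,0,0.43],"gripper": 0},
    {"slide": [-0.99,-0.06,-0.229],"rotation": [0,0,0.46],"gripper": 0},
  ],
)

```text
time: 10.4
ee_pos: [0.4481, -0.1245, 0.3231]
ee_rot: [0.0, 0.995, 0.101, 0.0]
force: [0.6, 0.3, -0.6]
opening: 0.085
gripper_force: 0.0
```

```bash
python3 - <<'E'
from h import *
print(sense()['ee_pos'],yawnow()); go([.444,-.41,.14],-1.571)
E
```

```text
[ 0.44808929 -0.12452275  0.32309175] -1.3678114954147496
slide [-0.154   0.6967  0.4582] rot [ 0.0002 -0.0001  0.0647] yaw -1.571
```

Call:
send_rows(
  deltas=[
    {"slide": [-0.02,0.1,0],"rotation": [0,0,0.03],"gripper": 0},
    {"slide": [-0.04,0.2,0.0],"rotation": [0,0,0.0647],"gripper": 0},
    {"slide": [-0.065,0.3,0.05],"rotation": [0,0,0.0647],"gripper": 0},
    {"slide": [-0.09,0.4,0.12],"rotation": [0,0,0.0647],"gripper": 0},
    {"slide": [-0.11,0.5,0.2],"rotation": [0,0,0.0647],"gripper": 0},
    {"slide": [-0.13,0.6,0.28],"rotation": [0,0,0.0647],"gripper": 0},
    {"slide": [-0.15,0.68,0.36],"rotation": [0,0,0.0647],"gripper": 0},
    {"slide": [-0.154,0.6967,0.43],"rotation": [0,0,0.0647],"gripper": 0},
    {"slide": [-0.154,0.6967,0.458],"rotation": [0,0,0.0647],"gripper": 0},
    {"slide": [-0.154,0.6967,0.458],"rotation": [0,0,0.0647],"gripper": 0},
    {"slide": [-0.154,0.6967,0.458],"rotation": [0,0,0.0647],"gripper": 0},
    {"slide": [-0.154,0.6967,0.458],"rotation": [0,0,0.0647],"gripper": 0},
  ],
)

```text
time: 11.4
ee_pos: [0.447, -0.407, 0.1407]
ee_rot: [0.0, 1.0, 0.003, 0.0]
force: [0.0, 0.1, 0.5]
opening: 0.0853
gripper_force: 0.0
```

```bash
python3 - <<'E'
from h import *
p,im=snap('wrist','w6.png'); s=sense(); print(s['ee_pos'],yawnow(),s['q'].round(2))
a=im[0:280,170:470]; L=cv2.cvtColor(a,cv2.COLOR_BGR2LAB)[...,0]
a=cv2.createCLAHE(4,(4,4)).apply(cv2.GaussianBlur(L,(3,3),0))
cv2.imwrite('pics/w6c.png',cv2.resize(a,None,fx=2.1,fy=2.1,interpolation=cv2.INTER_CUBIC))
E
```

```text
[ 0.44739871 -0.40718894  0.14142053] -1.564160509224067 [-0.74  0.42  1.76  0.    0.96  0.82]
```

View pics/w6c.png

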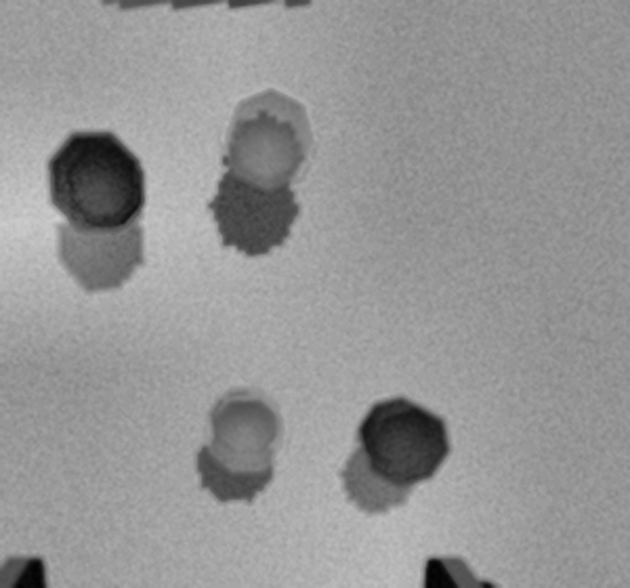

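```bash
python3 - <<'E'
from h import *
im=cv2.imread('pics/w6.png'); 
def cr(u,v):
    a=cv2.GaussianBlur(im[v-24:v+24,u-24:u+24],(0,0),.8).astype(float).mean(2); lo,hi=np.median(a)-35,np.median(a)+18
    return cv2.resize(np.clip((a-lo)/(hi-lo)*255,0,255).astype(np.uint8),(390,390),interpolation=cv2.INTER_CUBIC)
cv2.imwrite('pics/w6d.png',np.hstack([cr(287,200),cr(298,65)]))
E
```

```text
(no output)
```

View pics/w6d.png

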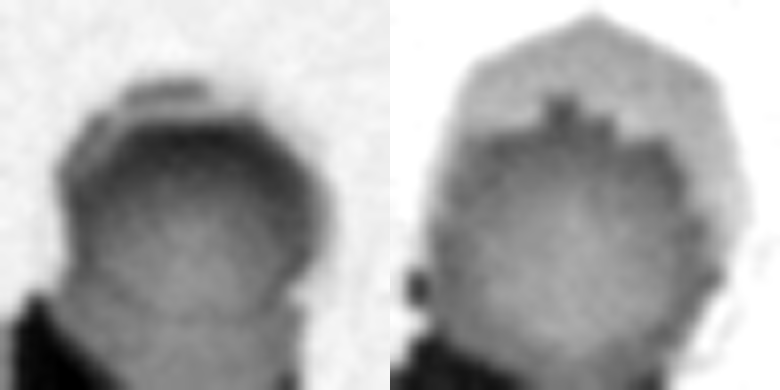

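Left, dish A at about (287,205): it has a flat top edge tilted about 6°. Right, dish B has a vertex on top. Both are white octagons, as described. I'll part-close the fingers to clear the blue decoy at (360,209).

```bash
python3 - <<'E'
from h import *
p=camera_params('wrist')
X=cast(p,[(287.5,205),(298,66)],.026); print(X.round(4), cast(p,(360,209),.026).round(4), cast(p,(216,86),.026).round(4))
go([X[0][0],X[0][1],.05],-1.466); go([X[0][0],X[0][1],.006],-1.466)
E
```

```text
[[ 0.4481 -0.4114  0.026 ]
 [ 0.5596 -0.4181  0.026 ]] [[ 0.4449 -0.4755  0.026 ]] [[ 0.5448 -0.3541  0.026 ]]
slide [0.0014 0.0103 0.2286] rot [ 0.0005 -0.0005 -0.0312] yaw -1.466
slide [0.0012 0.0101 0.3386] rot [ 0.0005 -0.0005 -0.0312] yaw -1.466
```

Call:
send_rows(
  deltas=[
    {"slide": [-0.002,0.01,0.03],"rotation": [0,0,-0.031],"gripper": 0.45},
    {"slide": [-0.002,0.01,0.06],"rotation": [0,0,-0.031],"gripper": 0.45},
    {"slide": [-0.002,0.01,0.1],"rotation": [0,0,-0.031],"gripper": 0.45},
    {"slide": [-0.002,0.01,0.14],"rotation": [0,0,-0.031],"gripper": 0.45},
    {"slide": [-0.002,0.01,0.17],"rotation": [0,0,-0.031],"gripper": 0.45},
    {"slide": [-0.002,0.01,0.19],"rotation": [0,0,-0.031],"gripper": 0.45},
    {"slide": [-0.002,0.01,0.19],"rotation": [0,0,-0.031],"gripper": 0.45},
  ],
)

```text
time: 12.03
ee_pos: [0.4453, -0.4103, 0.0623]
ee_rot: [-0.001, 0.999, 0.051, -0.001]
force: [-0.6, 0.6, -0.3]
opening: 0.047
gripper_force: 0.0
```

Call:
send_rows(
  deltas=[
    {"slide": [0,0,0.05],"rotation": [0,0,0],"gripper": 0.45},
    {"slide": [0,0,0.1],"rotation": [0,0,0],"gripper": 0.45},
    {"slide": [0,0,0.135],"rotation": [0,0,0],"gripper": 0.45},
    {"slide": [0,0,0.148],"rotation": [0,0,0],"gripper": 0.45},
    {"slide": [0,0,0.148],"rotation": [0,0,0],"gripper": 0.45},
    {"slide": [0,0,0.148],"rotation": [0,0,0],"gripper": 0.55},
    {"slide": [0,0,0.148],"rotation": [0,0,0],"gripper": 0.62},
    {"slide": [0,0,0.148],"rotation": [0,0,0],"gripper": 0.7},
    {"slide": [0,0,0.148],"rotation": [0,0,0],"gripper": 0.85},
    {"slide": [0,0,0.148],"rotation": [0,0,0],"gripper": 1},
    {"slide": [0,0,0.148],"rotation": [0,0,0],"gripper": 1},
  ],
)

```text
time: 12.95
ee_pos: [0.4465, -0.4119, 0.0055]
ee_rot: [0.001, 0.999, 0.052, 0.001]
force: [-0.1, 2.1, 6.0]
opening: 0.0309
gripper_force: 59.1
```

Call:
send_rows(
  deltas=[
    {"slide": [0,0,-0.003],"rotation": [0,0,0],"gripper": 1},
    {"slide": [0,0,-0.003],"rotation": [0,0,0],"gripper": 1},
    {"slide": [0,0,-0.003],"rotation": [0,0,0],"gripper": 1},
  ],
)

```text
time: 13.2
ee_pos: [0.4458, -0.4113, 0.0057]
ee_rot: [0.0, 0.999, 0.052, 0.0]
force: [-0.2, -0.1, 0.2]
opening: 0.0311
gripper_force: 59.3
```

```bash
python3 - <<'E'
from h import *
p,im=snap('wrist','w7.png'); s=sense(); print(s['opening'],s['torque'])
cv2.imwrite('pics/w7c.png',cv2.resize(cv2.convertScaleAbs(im[180:390,190:390],alpha=1.5,beta=-60),None,fx=2.8,fy=2.8,interpolation=cv2.INTER_CUBIC))
E
```

```text
0.030864613855956305 [ 0.05129626 -0.01342353  0.03197533]
```

View pics/w7c.png

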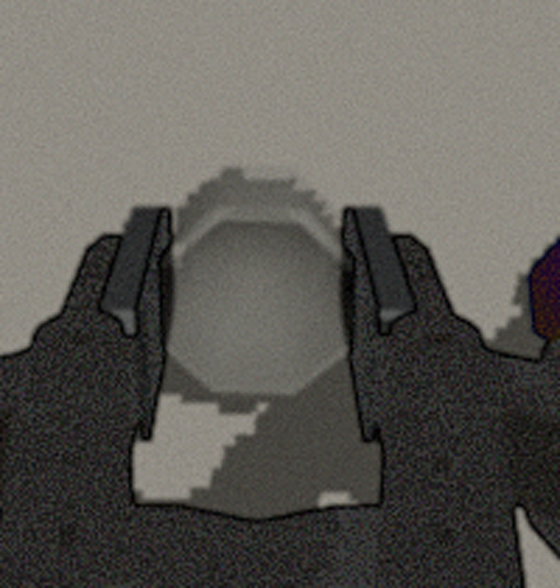

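Opening reads 31 mm instead of 26, so the square is probably skewed in the pads. I'll re-grip turned by about 12°.

Call:
send_rows(
  deltas=[
    {"slide": [0,0,0],"rotation": [0,0,0],"gripper": 0.5},
    {"slide": [0,0,0],"rotation": [0,0,0],"gripper": 0.45},
    {"slide": [0,0,0],"rotation": [0,0,0.035],"gripper": 0.45},
    {"slide": [0,0,0],"rotation": [0,0,0.067],"gripper": 0.45},
    {"slide": [0,0,0],"rotation": [0,0,0.067],"gripper": 0.5},
    {"slide": [0,0,0],"rotation": [0,0,0.067],"gripper": 0.6},
    {"slide": [0,0,0],"rotation": [0,0,0.067],"gripper": 0.7},
    {"slide": [0,0,0],"rotation": [0,0,0.067],"gripper": 0.8},
    {"slide": [0,0,0],"rotation": [0,0,0.067],"gripper": 1},
    {"slide": [0,0,0],"rotation": [0,0,0.067],"gripper": 1},
  ],
)

```text
time: 14.08
ee_pos: [0.4459, -0.4114, 0.0058]
ee_rot: [0.0, 0.999, -0.053, 0.0]
force: [-1.7, 0.2, 5.4]
opening: 0.0278
gripper_force: 58.8
```

Call:
send_rows(
  deltas=[
    {"slide": [0,0,0],"rotation": [0,0,0],"gripper": 0.5},
    {"slide": [0,0,0],"rotation": [0,0,0],"gripper": 0.45},
    {"slide": [0,0,0],"rotation": [0,0,0.03],"gripper": 0.45},
    {"slide": [0,0,0],"rotation": [0,0,0.03],"gripper": 0.45},
    {"slide": [0,0,0],"rotation": [0,0,0.03],"gripper": 0.55},
    {"slide": [0,0,0],"rotation": [0,0,0.03],"gripper": 0.65},
    {"slide": [0,0,0],"rotation": [0,0,0.03],"gripper": 0.75},
    {"slide": [0,0,0],"rotation": [0,0,0.03],"gripper": 1},
    {"slide": [0,0,0],"rotation": [0,0,0.03],"gripper": 1},
  ],
)

```text
time: 14.83
ee_pos: [0.4459, -0.4114, 0.0056]
ee_rot: [0.0, 0.995, -0.1, 0.0]
force: [-0.3, 0.1, 2.1]
opening: 0.0249
gripper_force: 59.2
```

Now squarely gripped at 24.9 mm (nominal 26). Lift and carry.

Call:
send_rows(
  deltas=[
    {"slide": [0,0,-0.03],"rotation": [0,0,0],"gripper": 1},
    {"slide": [0,0,-0.1],"rotation": [0,0,0],"gripper": 1},
    {"slide": [0,0,-0.2],"rotation": [0,0,-0.039],"gripper": 1},
    {"slide": [0,0,-0.3],"rotation": [0,0,-0.078],"gripper": 1},
    {"slide": [0,0,-0.4],"rotation": [0,0,-0.117],"gripper": 1},
    {"slide": [0,0,-0.5],"rotation": [0,0,-0.156],"gripper": 1},
    {"slide": [0,0,-0.6],"rotation": [0,0,-0.195],"gripper": 1},
    {"slide": [0,0,-0.7],"rotation": [0,0,-0.234],"gripper": 1},
    {"slide": [0,0,-0.77],"rotation": [0,0,-0.273],"gripper": 1},
    {"slide": [0,0,-0.81],"rotation": [0,0,-0.312],"gripper": 1},
    {"slide": [0,0,-0.815],"rotation": [0,0,-0.351],"gripper": 1},
    {"slide": [0,0,-0.815],"rotation": [0,0,-0.37],"gripper": 1},
  ],
)

```text
time: 15.83
ee_pos: [0.446, -0.4115, 0.3344]
ee_rot: [0.002, 0.885, 0.466, 0.001]
force: [0.1, 0.6, -1.4]
opening: 0.0249
gripper_force: 59.0
```

```bash
python3 - <<'E'
from h import *
s=sense(); print(s['ee_pos'],s['opening'],yawnow(),s['q'].round(2)); go([.47,-.04,.33],yawnow())
E
```

```text
[ 0.44595835 -0.4114893   0.33438032] 0.0249215812113974 -0.6022883932054767 [-0.75  0.24  1.55  0.    1.34 -0.15]
slide [ 0.7994 -0.4767  0.0088] rot [ 0.0011  0.0002 -0.    ] yaw -0.602
```

Call:
send_rows(
  deltas=[
    {"slide": [0.06,-0.036,0],"rotation": [0,0,-0.039],"gripper": 1},
    {"slide": [0.15,-0.09,0],"rotation": [0,0,-0.078],"gripper": 1},
    {"slide": [0.23,-0.137,0],"rotation": [0,0,-0.117],"gripper": 1},
    {"slide": [0.31,-0.185,0],"rotation": [0,0,-0.156],"gripper": 1},
    {"slide": [0.39,-0.232,0],"rotation": [0,0,-0.195],"gripper": 1},
    {"slide": [0.47,-0.28,0],"rotation": [0,0,-0.234],"gripper": 1},
    {"slide": [0.55,-0.328,0],"rotation": [0,0,-0.273],"gripper": 1},
    {"slide": [0.63,-0.375,0],"rotation": [0,0,-0.312],"gripper": 1},
    {"slide": [0.71,-0.423,0],"rotation": [0,0,-0.351],"gripper": 1},
    {"slide": [0.79,-0.47,0],"rotation": [0,0,-0.39],"gripper": 1},
    {"slide": [0.87,-0.52,0],"rotation": [0,0,-0.429],"gripper": 1},
    {"slide": [0.95,-0.57,0],"rotation": [0,0,-0.468],"gripper": 1},
  ],
)

```text
time: 16.83
ee_pos: [0.4757, 0.0326, 0.3323]
ee_rot: [0.0, 0.345, 0.939, 0.0]
force: [0.7, -0.3, -0.7]
opening: 0.0245
gripper_force: 59.0
```

```bash
python3 - <<'E'
from h import *
s=sense(); print(s['ee_pos'],s['opening'],yawnow(),s['q'].round(2)); go([.479,.27,.25],1.26)
E
```

```text
[0.47565713 0.0325673  0.33230109] 0.024531577330795466 0.8670037176144623 [ 0.07  0.03  1.81  0.    1.3  -0.8 ]
slide [0.3778 0.4578 0.2058] rot [ 1.000e-04  2.000e-04 -1.251e-01] yaw 1.26
```

Call:
send_rows(
  deltas=[
    {"slide": [0.06,0.07,0],"rotation": [0,0,-0.039],"gripper": 1},
    {"slide": [0.12,0.145,0.0],"rotation": [0,0,-0.078],"gripper": 1},
    {"slide": [0.18,0.217,0.02],"rotation": [0,0,-0.117],"gripper": 1},
    {"slide": [0.24,0.289,0.06],"rotation": [0,0,-0.125],"gripper": 1},
    {"slide": [0.3,0.361,0.1],"rotation": [0,0,-0.125],"gripper": 1},
    {"slide": [0.36,0.433,0.17],"rotation": [0,0,-0.125],"gripper": 1},
    {"slide": [0.42,0.505,0.24],"rotation": [0,0,-0.125],"gripper": 1},
    {"slide": [0.47,0.565,0.31],"rotation": [0,0,-0.125],"gripper": 1},
    {"slide": [0.4836,0.5824,0.38],"rotation": [0,0,-0.125],"gripper": 1},
    {"slide": [0.4836,0.5824,0.43],"rotation": [0,0,-0.125],"gripper": 1},
    {"slide": [0.4836,0.5824,0.4558],"rotation": [0,0,-0.125],"gripper": 1},
    {"slide": [0.4836,0.5824,0.4558],"rotation": [0,0,-0.125],"gripper": 1},
  ],
)

```text
time: 17.83
ee_pos: [0.48, 0.3326, 0.1472]
ee_rot: [-0.002, 0.158, 0.987, -0.002]
force: [-0.3, -0.2, -1.4]
opening: 0.025
gripper_force: 59.0
```

Call:
send_rows(
  deltas=[
    {"slide": [0,0,0],"rotation": [0,0,0],"gripper": 1},
    {"slide": [0,0,0],"rotation": [0,0,0],"gripper": 1},
  ],
)

```text
time: 18.0
ee_pos: [0.4826, 0.3336, 0.1511]
ee_rot: [0.001, 0.158, 0.987, 0.001]
force: [0.7, 0.1, -0.9]
opening: 0.0246
gripper_force: 59.0
```

```bash
python3 - <<'E'
from h import *
p,im=snap('wrist','w8.png'); s=sense(); print(s['ee_pos'],yawnow(),s['q'].round(2)); go([.479,.3355,.0085],1.26)
np.save('p8.npy',p)
cv2.imwrite('pics/w8c.png',cv2.resize(im[60:360,80:480],None,fx=1.9,fy=1.9,interpolation=cv2.INTER_CUBIC))
E
```

```text
[0.48271413 0.33362584 0.15124168] 1.2525356681851685 [ 0.6   0.38  1.79 -0.    0.97 -0.65]
slide [0.0109 0.0007 0.3568] rot [ 0.0008  0.0006 -0.0024] yaw 1.26
```

View pics/w8c.png

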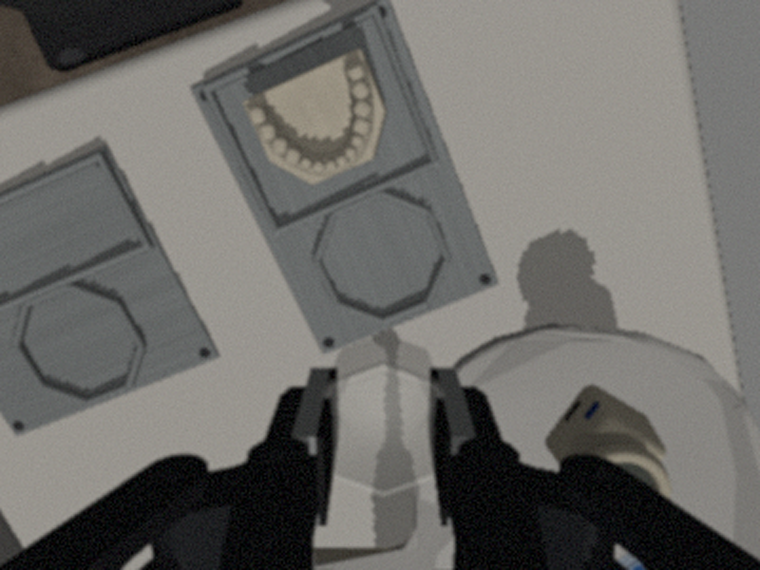

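View of the dish held above the octagon at crop (382,252). The model lies in the rectangle, with its back edge at (248,98)–(362,53). I'll check the numbers.

```bash
python3 - <<'E'
from h import *
p=camera_params('wrist'); f=lambda L:[(80+u/1.9,60+v/1.9) for u,v in L]
print("oct model",cast(p,f([(315,252),(445,250),(385,190),(385,313),(381,252)]),.006).round(4).tolist())
print("oct syr",cast(p,f([(22,340),(145,342),(85,283),(88,395),(83,340)]),.006).round(4).tolist())
print("slot right end", cast(p,f([(100,150),(150,243)]),.006).round(4).tolist())
print("model top back",cast(p,f([(248,98),(362,53)]),.021).round(4).tolist(),"front",cast(p,f([(315,184),(371,160),(383,117)]),.021).round(4).tolist())
print("recess corners",cast(p,f([(213,95),(373,25),(435,157),(281,222)]),.006).round(4).tolist())
print("tray corners",cast(p,f([(192,86),(385,3),(497,280),(325,352)]),.008).round(4).tolist())
# syringe tray from w3 with rebuilt camera pose
s=sense(); R=rot(s); Rc=p['R']@R.as_matrix(); tc=p['t']+p['R']@s['ee_pos']
np.savez('cam.npz',Rc=Rc,tc=tc)
R3=down(-.00787).as_matrix(); e3=np.array([.45138,.14973,.32926])
p3=dict(p); p3['R']=Rc@R3.T; p3['t']=tc-p3['R']@e3
im=cv2.imread('pics/w3.png'); tray(p3,im,(228,105,330,208),0,(-33,25)); print(cast(p3,[(295,158)],.006))
E
```

```text
oct model [[0.4657, 0.3042, 0.006], [0.4854, 0.3674, 0.006], [0.447, 0.3479, 0.006], [0.5082, 0.3278, 0.006], [0.4762, 0.3362, 0.006]]
oct syr [[0.4621, 0.1391, 0.006], [0.4837, 0.2009, 0.006], [0.4439, 0.1856, 0.006], [0.5025, 0.1577, 0.006], [0.4723, 0.17, 0.006]]
slot right end [[0.3856, 0.2231, 0.006], [0.4351, 0.2265, 0.006]]
model top back [[0.3871, 0.3031, 0.021], [0.3853, 0.3574, 0.021]] front [[0.4322, 0.3183, 0.021], [0.4299, 0.3466, 0.021], [0.4136, 0.3578, 0.021]]
recess corners [[0.3794, 0.2849, 0.006], [0.3743, 0.366, 0.006], [0.4394, 0.3759, 0.006], [0.4458, 0.2934, 0.006]]
tray corners [[0.3729, 0.2777, 0.008], [0.3676, 0.3739, 0.008], [0.5084, 0.3883, 0.008], [0.5185, 0.2907, 0.008]]
rect ((450.0292663574219, 165.756103515625), (116.43485260009766, 123.53657531738281), 4.06436824798584)
yaw 0.0709 centre [450.  165.8]
px [[237.0, 120.0], [246.0, 202.0], [320.0, 196.0], [317.0, 114.0]]
recess -33 [417.1 163.4]
recess 25 [475.  167.5]
[[0.47289435 0.1675686  0.006     ]]
```

```bash
python3 - <<'E'
from h import *
p=camera_params('wrist'); s=sense(); T=rot(s).inv(); f=lambda L:[(80+u/1.9,60+v/1.9) for u,v in L]
z=s['ee_pos'][2]-.0056
for a in (.026,.0): print(a,(T.apply(cast(p,f([(385,330),(385,367),(385,495)]),z+a)-s['ee_pos'])*1e3).round(1).tolist())
go([.478,.336,.03],1.26);go([.478,.336,.0096],1.26)
E
```

```text
0.026 [[29.4, 1.5, -20.5], [20.3, 1.5, -20.4], [-14.4, 1.5, -20.4]]
0.0 [[19.2, 1.6, 5.6], [8.2, 1.6, 5.6], [-33.9, 1.7, 5.7]]
slide [0.0136 0.0012 0.3031] rot [ 0.0008  0.0006 -0.0024] yaw 1.26
slide [0.0137 0.0011 0.3541] rot [ 0.0008  0.0006 -0.0024] yaw 1.26
```

Call:
send_rows(
  deltas=[
    {"slide": [0.006,-0.002,0.04],"rotation": [0,0,-0.0024],"gripper": 1},
    {"slide": [0.006,-0.002,0.1],"rotation": [0,0,-0.0024],"gripper": 1},
    {"slide": [0.006,-0.002,0.17],"rotation": [0,0,-0.0024],"gripper": 1},
    {"slide": [0.006,-0.002,0.23],"rotation": [0,0,-0.0024],"gripper": 1},
    {"slide": [0.006,-0.002,0.28],"rotation": [0,0,-0.0024],"gripper": 1},
    {"slide": [0.006,-0.002,0.31],"rotation": [0,0,-0.0024],"gripper": 1},
    {"slide": [0.006,-0.002,0.33],"rotation": [0,0,-0.0024],"gripper": 1},
    {"slide": [0.006,-0.002,0.342],"rotation": [0,0,-0.0024],"gripper": 1},
    {"slide": [0.006,-0.002,0.348],"rotation": [0,0,-0.0024],"gripper": 1},
    {"slide": [0.006,-0.002,0.353],"rotation": [0,0,-0.0024],"gripper": 1},
    {"slide": [0.006,-0.002,0.356],"rotation": [0,0,-0.0024],"gripper": 1},
    {"slide": [0.006,-0.002,0.356],"rotation": [0,0,-0.0024],"gripper": 1},
  ],
)

```text
time: 19.05
ee_pos: [0.4798, 0.334, 0.0085]
ee_rot: [0.001, 0.154, 0.988, 0.001]
force: [-2.8, -1.7, 9.8]
opening: 0.0249
gripper_force: 60.3
```

Contact, 10 N. Release gently and rise.

Call:
send_rows(
  deltas=[
    {"slide": [0,0,-0.001],"rotation": [0,0,0],"gripper": 0.65},
    {"slide": [0,0,-0.001],"rotation": [0,0,0],"gripper": 0.6},
    {"slide": [0,0,-0.001],"rotation": [0,0,0],"gripper": 0.5},
    {"slide": [0,0,-0.001],"rotation": [0,0,0],"gripper": 0.4},
    {"slide": [0,0,-0.02],"rotation": [0,0,0],"gripper": 0.35},
    {"slide": [0,0,-0.06],"rotation": [0,0,0],"gripper": 0.35},
    {"slide": [0,0,-0.14],"rotation": [0,0,0],"gripper": 0.2},
    {"slide": [0,0,-0.24],"rotation": [0,0,0],"gripper": 0},
    {"slide": [0,0,-0.34],"rotation": [0,0,0],"gripper": 0},
    {"slide": [0,0,-0.44],"rotation": [0,0,0],"gripper": 0},
    {"slide": [0,0,-0.45],"rotation": [0,0,0],"gripper": 0},
    {"slide": [0,0,-0.45],"rotation": [0,0,0],"gripper": 0},
  ],
)

```text
time: 20.05
ee_pos: [0.4807, 0.3347, 0.1905]
ee_rot: [0.002, 0.154, 0.988, 0.002]
force: [0.8, -0.1, -0.4]
opening: 0.0851
gripper_force: 0.0
```

```bash
python3 - <<'E'
from h import *
p,im=snap('wrist','w9.png'); s=sense(); print(s['ee_pos'],yawnow(),s['q'].round(2)); np.save('p9.npy',p)
# dish seen on tray: project expected octagon; find bright blob near
c=proj(p,[[.478,.336,.029]])[0]; print(c)
L=cv2.cvtColor(im,cv2.COLOR_BGR2LAB); b=cv2.GaussianBlur(L[...,2],(3,3),0); l=cv2.GaussianBlur(L[...,0],(3,3),0)
u,v=c.astype(int)
for dv in range(-30,31,3): print(v+dv,' '.join(f"{int(l[v+dv,k])}" for k in range(u-36,u+37,3)))
E
```

```text
[0.47945781 0.33383109 0.18805927] 1.2608996210207613 [ 0.61  0.33  1.77  0.    1.04 -0.66]
[280.16677529 192.38735386]
162 104 95 73 67 74 91 93 68 65 63 62 66 68 67 65 64 83 75 69 93 108 109 105 107 108
165 74 64 80 97 101 101 70 62 66 69 69 66 70 66 69 65 83 104 98 84 105 108 107 108 110
168 87 103 107 87 96 102 80 69 68 70 68 67 69 67 70 67 89 108 106 100 99 108 105 107 108
171 107 106 104 82 100 109 96 69 68 69 71 70 70 67 70 80 104 108 109 102 95 105 105 106 108
174 108 108 91 89 102 109 105 74 70 71 77 88 94 84 75 93 108 108 108 106 98 91 108 107 107
177 111 105 76 99 106 108 109 83 78 93 104 109 110 106 100 98 107 107 108 107 100 91 108 105 106
180 109 101 82 100 108 108 110 93 103 108 108 110 109 106 105 107 109 106 109 107 105 97 102 107 105
183 106 92 93 103 109 109 108 99 105 107 110 110 109 107 105 106 108 107 108 107 108 99 97 107 105
186 107 91 100 105 107 111 108 114 106 106 108 111 111 107 104 102 111 115 107 109 106 92 96 107 107
189 107 99 92 103 107 109 114 120 108 103 105 108 108 106 100 100 113 120 106 110 98 74 98 106 109
192 107 104 98 91 107 108 115 118 113 1
[... 352 characters left out ...]
 107 106
204 107 109 108 103 95 76 96 106 114 119 113 110 108 111 117 115 105 87 70 75 103 106 107 104 106
207 106 105 107 106 100 73 63 81 88 103 111 117 117 113 101 84 67 62 61 95 105 104 106 109 119
210 108 107 107 108 105 100 89 71 61 72 89 96 100 83 67 61 64 83 102 105 108 114 128 142 147
213 107 106 107 106 106 106 110 106 99 81 66 64 65 62 70 90 105 107 108 119 138 144 146 148 148
216 116 107 107 107 107 105 109 106 105 105 106 93 83 102 108 107 114 128 142 147 147 147 147 148 148
219 133 106 105 107 108 104 107 106 105 103 107 107 106 108 121 138 144 147 146 149 149 147 148 147 148
222 145 112 107 108 106 106 105 107 103 107 109 107 100 105 134 147 147 147 147 147 148 147 147 148 147
```

Dish sits centred in the octagon by pixels: rim at u±15 about 280, recess walls about u±25. Now the syringe.

```bash
python3 - <<'E'
from h import *
go([.50,-.06,.33],yawnow())
E
```

```text
slide [-0.3497 -0.9213 -0.3562] rot [ 0.0006  0.0005 -0.    ] yaw 1.261
```

Call:
send_rows(
  deltas=[
    {"slide": [0,0,-0.1],"rotation": [0,0,0.039],"gripper": 0},
    {"slide": [0,0,-0.2],"rotation": [0,0,0.078],"gripper": 0},
    {"slide": [-0.03,-0.08,-0.29],"rotation": [0,0,0.117],"gripper": 0},
    {"slide": [-0.06,-0.17,-0.356],"rotation": [0,0,0.156],"gripper": 0},
    {"slide": [-0.1,-0.26,-0.356],"rotation": [0,0,0.195],"gripper": 0},
    {"slide": [-0.13,-0.35,-0.356],"rotation": [0,0,0.234],"gripper": 0},
    {"slide": [-0.165,-0.44,-0.356],"rotation": [0,0,0.273],"gripper": 0},
    {"slide": [-0.2,-0.53,-0.356],"rotation": [0,0,0.312],"gripper": 0},
    {"slide": [-0.235,-0.62,-0.356],"rotation": [0,0,0.351],"gripper": 0},
    {"slide": [-0.27,-0.71,-0.356],"rotation": [0,0,0.39],"gripper": 0},
    {"slide": [-0.31,-0.81,-0.356],"rotation": [0,0,0.429],"gripper": 0},
    {"slide": [-0.35,-0.92,-0.356],"rotation": [0,0,0.468],"gripper": 0},
  ],
)

```text
time: 21.1
ee_pos: [0.4989, -0.0548, 0.3271]
ee_rot: [-0.001, 0.779, 0.627, -0.001]
force: [0.7, 0.5, -0.2]
opening: 0.0852
gripper_force: 0.0
```

```bash
python3 - <<'E'
from h import *
print(sense()['q'].round(2),sense()['ee_pos'],yawnow()); go([.551,-.273,.33],yawnow());go([.551,-.273,.17],yawnow())
E
```

```text
[-0.11  0.08  1.77  0.    1.3   0.1 ] [ 0.49889958 -0.05478574  0.32710658] -0.2150677863529114
slide [-0.5052  0.2437 -0.0079] rot [-0.001   0.0001  0.    ] yaw -0.215
slide [-0.5051  0.245   0.3921] rot [-0.001   0.0001  0.    ] yaw -0.215
```

Call:
send_rows(
  deltas=[
    {"slide": [-0.05,0.025,0],"rotation": [0,0,0.039],"gripper": 0},
    {"slide": [-0.11,0.055,0],"rotation": [0,0,0.078],"gripper": 0},
    {"slide": [-0.17,0.08,0],"rotation": [0,0,0.117],"gripper": 0},
    {"slide": [-0.23,0.11,0],"rotation": [0,0,0.156],"gripper": 0},
    {"slide": [-0.29,0.14,0],"rotation": [0,0,0.195],"gripper": 0},
    {"slide": [-0.35,0.17,0],"rotation": [0,0,0.234],"gripper": 0},
    {"slide": [-0.41,0.2,0],"rotation": [0,0,0.273],"gripper": 0},
    {"slide": [-0.46,0.22,0],"rotation": [0,0,0.312],"gripper": 0},
    {"slide": [-0.505,0.244,0],"rotation": [0,0,0.351],"gripper": 0},
    {"slide": [-0.505,0.244,0],"rotation": [0,0,0.39],"gripper": 0},
    {"slide": [-0.505,0.244,0],"rotation": [0,0,0.429],"gripper": 0},
    {"slide": [-0.505,0.244,0],"rotation": [0,0,0.468],"gripper": 0},
  ],
)

```text
time: 22.1
ee_pos: [0.5526, -0.2711, 0.3262]
ee_rot: [-0.001, 0.998, -0.058, -0.002]
force: [1.5, -0.1, -0.5]
opening: 0.0851
gripper_force: 0.0
```

Call:
send_rows(
  deltas=[
    {"slide": [0,0,0.03],"rotation": [0,0,0.039],"gripper": 0},
    {"slide": [0,0,0.07],"rotation": [0,0,0.078],"gripper": 0},
    {"slide": [0,0,0.12],"rotation": [0,0,0.117],"gripper": 0},
    {"slide": [0,0,0.17],"rotation": [0,0,0.156],"gripper": 0},
    {"slide": [0,0,0.22],"rotation": [0,0,0.195],"gripper": 0},
    {"slide": [0,0,0.27],"rotation": [0,0,0.234],"gripper": 0},
    {"slide": [0,0,0.32],"rotation": [0,0,0.273],"gripper": 0},
    {"slide": [0,0,0.37],"rotation": [0,0,0.312],"gripper": 0},
    {"slide": [0,0,0.42],"rotation": [0,0,0.351],"gripper": 0},
    {"slide": [0,0,0.45],"rotation": [0,0,0.38],"gripper": 0},
    {"slide": [0,0,0.46],"rotation": [0,0,0.399],"gripper": 0},
    {"slide": [0,0,0.46],"rotation": [0,0,0.399],"gripper": 0},
  ],
)

```text
time: 23.1
ee_pos: [0.5512, -0.2698, 0.1413]
ee_rot: [0.001, 0.776, -0.631, -0.003]
force: [0.1, -0.2, -0.4]
opening: 0.085
gripper_force: 0.0
```

Call:
send_rows(
  deltas=[
    {"slide": [0,0,0],"rotation": [0,0,0],"gripper": 0},
    {"slide": [0,0,0],"rotation": [0,0,0],"gripper": 0},
  ],
)

```text
time: 23.27
ee_pos: [0.5531, -0.2708, 0.1446]
ee_rot: [0.0, 0.778, -0.629, -0.0]
force: [-0.4, -0.1, -0.1]
opening: 0.0854
gripper_force: 0.0
```

```bash
cat >> h.py <<'E'
def syr(im,roi,t=12):
    x0,y0,x1,y1=roi; l=cv2.GaussianBlur(cv2.cvtColor(im,cv2.COLOR_BGR2GRAY),(3,3),0)[y0:y1,x0:x1].astype(int); d=np.abs(l-np.median(l))
    return d,l
E
python3 - <<'E'
from h import *
p,im=snap('wrist','w10.png'); s=sense(); print(s['ee_pos'],yawnow(),s['q'].round(2)); np.save('p10.npy',p)
c=proj(p,[[.551,-.266,.01]])[0]; print(c); u,v=c.astype(int)
g=cv2.cvtColor(cv2.GaussianBlur(im,(3,3),0),cv2.COLOR_BGR2GRAY)
for y in range(v-72,v+73,4): print(y,' '.join(f"{int(g[y,k])}" for k in range(u-30,u+31,2)))
print(u-30)
E
```

```text
[ 0.55340035 -0.27089671  0.14506817] -2.931341060201676 [-0.46  0.43  1.73  0.    0.98  2.47]
[281.37985672 204.77979969]
132 136 136 136 136 137 137 137 137 136 136 137 137 136 137 136 135 137 136 136 136 136 135 135 136 130 122 113 101 86 75 63
136 135 137 135 135 136 135 135 135 136 136 136 136 136 136 136 136 135 135 136 135 135 136 136 135 136 136 135 135 138 137 136
140 137 137 136 135 137 136 137 136 135 136 135 137 136 135 137 134 136 137 137 134 136 135 137 136 135 136 135 135 138 137 137
144 136 136 135 136 137 136 136 136 135 137 136 136 137 136 137 136 136 135 135 136 137 137 137 135 135 136 136 136 134 135 135
148 136 136 135 135 138 136 135 136 137 135 136 135 135 136 137 135 137 137 136 136 135 137 135 136 136 136 137 136 135 136 136
152 136 135 134 135 138 136 137 135 136 134 136 137 136 135 136 134 136 137 136 136 136 137 135 137 136 136 134 138 137 136 136
156 135 136 135 135 136 136 136 136 135 135 136 136 137 135 136 133 133 136 136 134 136 136 136 137 137 136 136 136 135 135 135
160 136 135 136 135 136 135 135 136 135 135 136 136 136 135 140 133 133 132 105 112 
[... 2939 characters left out ...]
 132 134 136 137 137 134 133 137 137 136 134 135 136 135
260 136 134 135 136 136 137 135 136 136 136 136 136 136 137 135 136 135 137 137 136 136 136 136 135 136 135 136 136 136 137 135
264 135 136 136 135 135 136 138 136 136 134 136 136 135 136 134 136 136 136 136 136 136 136 136 137 135 137 135 136 136 137 135
268 135 136 137 138 136 136 136 136 135 136 136 136 136 136 136 135 137 137 136 136 137 135 136 136 136 136 136 136 137 135 136
272 136 135 136 134 136 136 137 135 135 137 135 137 137 136 136 137 136 136 137 136 135 137 136 135 135 135 135 135 136 137 136
276 137 135 135 136 136 137 135 135 134 137 136 135 135 134 136 136 135 136 136 137 137 136 137 136 137 135 136 135 138 136 136
251
```

The barrel runs vertically at u≈279, from tip at v≈156 to thumb rest at v≈254, with the flange at v≈229. It is already aligned with the tool.

```bash
python3 - <<'E'
from h import *
p=np.load('p10.npy',allow_pickle=True).item(); s=sense(); T=rot(s).inv()
print((T.apply(cast(p,[(280,156),(279.3,229),(281,254),(273,180),(285,180),(273,220),(285,220)],.008)-s['ee_pos'])*1e3).round(1))
E
```

```text
[[ 40.1   0.  137.1]
 [-30.4  -0.7 137.1]
 [-57.    1.  137.1]
 [ 18.   -6.5 137.1]
 [ 18.    4.7 137.1]
 [-21.1  -6.8 137.1]
 [-21.1   4.8 137.1]]
```

Call:
send_rows(
  deltas=[
    {"slide": [-0.005,-0.002,0.08],"rotation": [0,0,0],"gripper": 0.4},
    {"slide": [-0.005,-0.002,0.17],"rotation": [0,0,0],"gripper": 0.4},
    {"slide": [-0.005,-0.002,0.25],"rotation": [0,0,0],"gripper": 0.4},
    {"slide": [-0.005,-0.002,0.31],"rotation": [0,0,0],"gripper": 0.4},
    {"slide": [-0.005,-0.002,0.34],"rotation": [0,0,0],"gripper": 0.4},
    {"slide": [-0.005,-0.002,0.349],"rotation": [0,0,0],"gripper": 0.4},
    {"slide": [-0.005,-0.002,0.349],"rotation": [0,0,0],"gripper": 0.55},
    {"slide": [-0.005,-0.002,0.349],"rotation": [0,0,0],"gripper": 0.7},
    {"slide": [-0.005,-0.002,0.349],"rotation": [0,0,0],"gripper": 0.8},
    {"slide": [-0.005,-0.002,0.349],"rotation": [0,0,0],"gripper": 0.9},
    {"slide": [-0.005,-0.002,0.349],"rotation": [0,0,0],"gripper": 1},
    {"slide": [-0.005,-0.002,0.349],"rotation": [0,0,0],"gripper": 1},
  ],
)

```text
time: 24.32
ee_pos: [0.555, -0.2694, 0.0075]
ee_rot: [-0.0, 0.777, -0.63, 0.001]
force: [0.3, 0.8, 6.2]
opening: 0.0107
gripper_force: 58.7
```

Call:
send_rows(
  deltas=[
    {"slide": [0,0,-0.03],"rotation": [0,0,0],"gripper": 1},
    {"slide": [0,0,-0.1],"rotation": [0,0,0],"gripper": 1},
    {"slide": [0,0,-0.2],"rotation": [0,0,0],"gripper": 1},
    {"slide": [0,0,-0.3],"rotation": [0,0,0],"gripper": 1},
    {"slide": [0,0,-0.4],"rotation": [0,0,0],"gripper": 1},
    {"slide": [0,0,-0.5],"rotation": [0,0,0],"gripper": 1},
    {"slide": [0,0,-0.6],"rotation": [0,0,-0.039],"gripper": 1},
    {"slide": [0,0,-0.7],"rotation": [0,0,-0.078],"gripper": 1},
    {"slide": [0,0,-0.77],"rotation": [0,0,-0.117],"gripper": 1},
    {"slide": [0,0,-0.81],"rotation": [0,0,-0.156],"gripper": 1},
    {"slide": [0,0,-0.815],"rotation": [0,0,-0.195],"gripper": 1},
    {"slide": [0,0,-0.815],"rotation": [0,0,-0.234],"gripper": 1},
  ],
)

```text
time: 25.32
ee_pos: [0.5541, -0.2689, 0.3355]
ee_rot: [0.0, 0.952, -0.306, 0.003]
force: [-0.3, -0.9, -0.8]
opening: 0.0102
gripper_force: 58.8
```

```bash
python3 - <<'E'
from h import *
s=sense(); print(s['ee_pos'],s['opening'],s['gripper_force'],yawnow()); go([.45,.05,.33],yawnow())
E
```

```text
[ 0.55411756 -0.26894885  0.33548014] 0.010199640428131852 58.801451325416565 -2.1918333782795103
slide [-0.6757 -0.497   0.0108] rot [-0.0003 -0.0016 -0.    ] yaw -2.192
```

Call:
send_rows(
  deltas=[
    {"slide": [-0.04,-0.03,0],"rotation": [0,0,-0.039],"gripper": 1},
    {"slide": [-0.1,-0.074,0],"rotation": [0,0,-0.078],"gripper": 1},
    {"slide": [-0.165,-0.121,0],"rotation": [0,0,-0.117],"gripper": 1},
    {"slide": [-0.23,-0.169,0],"rotation": [0,0,-0.156],"gripper": 1},
    {"slide": [-0.295,-0.217,0],"rotation": [0,0,-0.195],"gripper": 1},
    {"slide": [-0.36,-0.265,0],"rotation": [0,0,-0.234],"gripper": 1},
    {"slide": [-0.425,-0.313,0],"rotation": [0,0,-0.273],"gripper": 1},
    {"slide": [-0.49,-0.36,0],"rotation": [0,0,-0.312],"gripper": 1},
    {"slide": [-0.555,-0.408,0],"rotation": [0,0,-0.351],"gripper": 1},
    {"slide": [-0.615,-0.452,0],"rotation": [0,0,-0.39],"gripper": 1},
    {"slide": [-0.66,-0.485,0],"rotation": [0,0,-0.429],"gripper": 1},
    {"slide": [-0.676,-0.497,0],"rotation": [0,0,-0.468],"gripper": 1},
  ],
)

```text
time: 26.32
ee_pos: [0.45, 0.0532, 0.3331]
ee_rot: [-0.0, 0.911, 0.413, 0.001]
force: [0.7, 0.2, -0.4]
opening: 0.0106
gripper_force: 58.8
```

```bash
python3 - <<'E'
from h import *
s=sense(); print(s['ee_pos'],s['opening'],yawnow(),s['q'].round(2)); go([.43,.10,.28],.071)
E
```

```text
[0.45002709 0.05324318 0.33309657] 0.010568727744315427 -0.7197983532346338 [ 0.11 -0.02  1.85  0.    1.3   0.83]
slide [ 0.0546 -0.1148  0.1328] rot [ 0.0004 -0.0005 -0.2517] yaw 0.071
```

Call:
send_rows(
  deltas=[
    {"slide": [0.01,-0.02,0],"rotation": [0,0,-0.039],"gripper": 1},
    {"slide": [0.02,-0.05,0.03],"rotation": [0,0,-0.078],"gripper": 1},
    {"slide": [0.04,-0.08,0.06],"rotation": [0,0,-0.117],"gripper": 1},
    {"slide": [0.05,-0.11,0.1],"rotation": [0,0,-0.156],"gripper": 1},
    {"slide": [0.0546,-0.1148,0.1328],"rotation": [0,0,-0.195],"gripper": 1},
    {"slide": [0.0546,-0.1148,0.1328],"rotation": [0,0,-0.234],"gripper": 1},
    {"slide": [0.0546,-0.1148,0.1328],"rotation": [0,0,-0.2517],"gripper": 1},
    {"slide": [0.0546,-0.1148,0.1328],"rotation": [0,0,-0.2517],"gripper": 1},
    {"slide": [0.0546,-0.1148,0.1328],"rotation": [0,0,-0.2517],"gripper": 1},
    {"slide": [0.0546,-0.1148,0.1328],"rotation": [0,0,-0.2517],"gripper": 1},
  ],
)

```text
time: 27.15
ee_pos: [0.4318, 0.0977, 0.2793]
ee_rot: [0.0, 0.685, 0.728, 0.001]
force: [-0.3, 0.8, -0.1]
opening: 0.0103
gripper_force: 58.8
```

```bash
python3 - <<'E'
from h import *
p,im=snap('wrist','w11.png'); s=sense(); print(s['ee_pos'],yawnow(),s['q'].round(2)); np.save('p11.npy',p)
print(proj(p,[[.386,.222,.008],[.511,.230,.008],[.392,.1,.008],[.51,.106,.008],[.417,.1635,.003],[.474,.168,.003]]).round(0).tolist())
L=cv2.cvtColor(cv2.GaussianBlur(im,(3,3),0),cv2.COLOR_BGR2LAB)[...,0]
u0,v0=proj(p,[[.417,.1635,.004]])[0].astype(int)
for dv in (-48,-40,-30,-20,-10,0,10): print(v0+dv,' '.join(str(int(L[v0+dv,k])) for k in range(u0-34,u0+80,2)))
print("cols",u0-34)
for du in (-8,0,8): print(u0+du,[(v,int(L[v,u0+du])) for v in range(v0-60,v0+56,2)])
E
```

```text
[0.43180557 0.09766161 0.27909848] 0.061058187080624805 [0.22 0.01 1.95 0.   1.18 0.16]
[[251.0, 75.0], [352.0, 75.0], [253.0, 172.0], [339.0, 173.0], [274.0, 125.0], [317.0, 124.0]]
77 206 208 206 203 162 131 117 144 136 132 137 136 136 139 136 134 133 134 134 135 136 138 138 137 133 129 147 150 152 154 155 157 157 155 152 151 155 156 157 156 155 152 152 154 155 154 151 152 154 153 126 79 97 153 195 207 205
85 206 205 206 205 171 134 119 145 146 153 157 156 154 154 152 152 151 151 153 152 153 151 155 138 108 110 142 147 150 153 153 156 156 152 150 151 153 156 156 155 154 151 152 153 155 153 150 152 153 151 156 155 153 169 200 207 205
95 205 207 207 207 198 156 120 139 149 153 156 156 153 154 153 151 151 150 152 152 151 149 153 150 120 109 143 147 149 150 153 155 154 152 149 150 153 155 154 154 152 151 153 152 152 151 150 153 152 152 156 154 154 178 204 209 206
105 206 206 208 205 180 141 118 134 155 151 154 155 151 152 153 151 150 150 151 153 151 152 150 151 136 112 141 146 147 140 126 115 135 148 147 148 151 153 151 153 152 150 151 141 114 112 132 144 147 150 154 152 158 186 205 20
[... 2059 characters left out ...]
204), (179, 206)]
281 [(65, 207), (67, 207), (69, 207), (71, 206), (73, 161), (75, 136), (77, 138), (79, 148), (81, 154), (83, 152), (85, 151), (87, 151), (89, 152), (91, 154), (93, 151), (95, 149), (97, 151), (99, 150), (101, 152), (103, 151), (105, 152), (107, 152), (109, 151), (111, 149), (113, 151), (115, 151), (117, 152), (119, 151), (121, 149), (123, 150), (125, 151), (127, 149), (129, 151), (131, 151), (133, 153), (135, 151), (137, 152), (139, 151), (141, 153), (143, 153), (145, 152), (147, 152), (149, 152), (151, 151), (153, 152), (155, 153), (157, 152), (159, 152), (161, 152), (163, 152), (165, 152), (167, 152), (169, 150), (171, 129), (173, 142), (175, 177), (177, 206), (179, 207)]
```

```bash
python3 - <<'E'
from h import *
p=np.load('p11.npy',allow_pickle=True).item(); s=sense(); R=rot(s); im=cv2.imread('pics/w11.png')
c=cast(p,[(288.2,85),(288.2,95),(288.2,115),(288.5,135),(252.5,85),(252.5,95),(252.5,115),(253,135),(270,77.5),(270,171)],.006); print(c.round(4))
print("angle R wall",np.arctan2(-(c[3]-c[0])[0],(c[3]-c[0])[1])+0, "L",np.arctan2(-(c[7]-c[4])[0],(c[7]-c[4])[1]))
f=lambda x,y,z: proj(p,R.apply([[x,y,z]])+s['ee_pos'])[0].round(1)
print("exp tip",f(.042,0,-.002),"flange",f(-.028,0,-.002),"thumb",f(-.055,0,-.002),"tcp",f(0,0,0))
g=cv2.cvtColor(cv2.GaussianBlur(im,(3,3),0),cv2.COLOR_BGR2GRAY)
for v in range(190,372,6): print(v,' '.join(str(int(g[v,k])) for k in range(255,309,2)))
E
```

```text
[[0.4325 0.2136 0.006 ]
 [0.4333 0.2018 0.006 ]
 [0.4349 0.1775 0.006 ]
 [0.437  0.1524 0.006 ]
 [0.3875 0.2108 0.006 ]
 [0.3879 0.199  0.006 ]
 [0.3887 0.1747 0.006 ]
 [0.3902 0.1495 0.006 ]
 [0.4091 0.2209 0.006 ]
 [0.415  0.103  0.006 ]]
angle R wall -3.067397786956839 L -3.097672503081164
exp tip [283.7 194.2] flange [283.4 319.8] thumb [283.3 360.3] tcp [283.4 271.7]
190 78 78 77 76 75 76 77 76 75 76 79 122 178 197 207 173 91 84 93 91 75 80 99 99 103 104 110
196 79 79 79 77 78 79 78 78 79 79 78 121 179 203 211 176 89 77 79 79 69 51 75 87 86 87 88
202 78 80 77 79 78 79 79 78 81 78 78 121 180 204 213 177 89 77 77 79 78 60 53 84 86 87 87
208 78 79 78 79 78 79 78 77 78 82 86 121 177 200 207 195 126 82 78 78 79 77 50 67 86 86 86
214 80 80 78 79 78 80 79 99 152 167 166 165 166 168 173 172 171 175 182 157 89 78 65 47 77 87 87
220 83 82 81 81 82 80 82 118 169 185 197 207 211 211 208 204 197 192 190 186 120 79 77 56 55 85 87
226 103 102 102 102 101 100 99 127 171 189 201 209 212 212 209 205 197 187 175 174 128 92 93 78 50 86 99
232 116 114 114 115 114 113 115 133 170 189 200 208 212 212 
[... 1605 characters left out ...]
18 20 17 16 17
334 17 17 14 14 24 47 48 102 139 141 133 137 175 202 213 205 174 147 146 130 60 46 42 20 21 15 16
340 14 13 12 18 49 109 136 138 140 139 130 136 175 201 212 203 166 143 147 134 84 123 116 35 21 15 21
346 10 12 16 21 59 119 134 111 102 101 108 136 174 202 213 202 141 102 103 103 93 142 138 50 17 18 18
352 11 14 15 23 64 118 114 101 102 102 104 128 171 197 205 174 116 102 102 102 120 155 136 48 17 11 16
358 14 14 17 18 67 127 136 124 116 108 104 103 101 105 104 102 103 116 145 175 171 162 157 86 15 18 16
364 16 16 16 16 21 32 41 49 75 99 123 148 170 182 185 179 156 121 87 55 41 41 29 16 17 19 16
370 15 13 18 16 15 19 13 13 15 13 18 13 18 20 16 17 15 18 15 15 15 18 16 19 17 15 17
```

```bash
python3 - <<'E'
from h import *
p=np.load('p11.npy',allow_pickle=True).item(); s=sense(); R=rot(s); T=R.inv(); im=cv2.imread('pics/w11.png')
g=cv2.cvtColor(cv2.GaussianBlur(im,(3,3),0),cv2.COLOR_BGR2GRAY)
print([(v,int(g[v,281]),int(g[v,283])) for v in range(174,194)])
for v in (178,180,182,184,186,188): print(v,(T.apply(cast(p,(282,v),s['ee_pos'][2]+.002)-s['ee_pos'])*1e3).round(1))
print((T.apply(cast(p,[(282,226),(281.8,310)],s['ee_pos'][2]+.002)-s['ee_pos'])*1e3).round(1))
E
```

```text
[(174, 147, 144), (175, 169, 166), (176, 190, 187), (177, 200, 199), (178, 202, 201), (179, 202, 201), (180, 202, 201), (181, 201, 201), (182, 201, 202), (183, 201, 201), (184, 201, 201), (185, 200, 200), (186, 195, 196), (187, 186, 188), (188, 181, 186), (189, 187, 195), (190, 197, 207), (191, 200, 212), (192, 201, 212), (193, 202, 212)]
178 [[49.8 -0.8 -2. ]]
180 [[48.8 -0.8 -2. ]]
182 [[47.9 -0.8 -2. ]]
184 [[46.9 -0.8 -2. ]]
186 [[46.  -0.8 -2. ]]
188 [[45.  -0.8 -2. ]]
[[ 26.   -0.8  -2. ]
 [-21.8  -0.9  -2. ]]
```

```bash
python3 - <<'E'
from h import *
go([.4141,.1665,.06],.062);go([.4141,.1665,.012],.062)
E
```

```text
slide [ 0.1744 -0.0343  0.5477] rot [ 0.0004 -0.0001 -0.0003] yaw 0.062
slide [ 0.1743 -0.0344  0.6677] rot [ 0.0004 -0.0001 -0.0003] yaw 0.062
```

Call:
send_rows(
  deltas=[
    {"slide": [0.06,-0.01,0.04],"rotation": [0,0,0],"gripper": 1},
    {"slide": [0.12,-0.024,0.1],"rotation": [0,0,0],"gripper": 1},
    {"slide": [0.174,-0.034,0.18],"rotation": [0,0,0],"gripper": 1},
    {"slide": [0.174,-0.034,0.27],"rotation": [0,0,0],"gripper": 1},
    {"slide": [0.174,-0.034,0.36],"rotation": [0,0,0],"gripper": 1},
    {"slide": [0.174,-0.034,0.45],"rotation": [0,0,0],"gripper": 1},
    {"slide": [0.174,-0.034,0.53],"rotation": [0,0,0],"gripper": 1},
    {"slide": [0.174,-0.034,0.59],"rotation": [0,0,0],"gripper": 1},
    {"slide": [0.174,-0.034,0.63],"rotation": [0,0,0],"gripper": 1},
    {"slide": [0.174,-0.034,0.655],"rotation": [0,0,0],"gripper": 1},
    {"slide": [0.174,-0.034,0.664],"rotation": [0,0,0],"gripper": 1},
    {"slide": [0.174,-0.034,0.664],"rotation": [0,0,0],"gripper": 1},
  ],
)

```text
time: 28.2
ee_pos: [0.4138, 0.1663, 0.0126]
ee_rot: [-0.0, 0.685, 0.729, -0.0]
force: [-0.2, -0.6, 0.3]
opening: 0.0103
gripper_force: 58.8
```

Call:
send_rows(
  deltas=[
    {"slide": [0,0,0.002],"rotation": [0,0,0],"gripper": 1},
    {"slide": [0,0,0.005],"rotation": [0,0,0],"gripper": 1},
    {"slide": [0,0,0.007],"rotation": [0,0,0],"gripper": 1},
    {"slide": [0,0,0.007],"rotation": [0,0,0],"gripper": 1},
  ],
)

```text
time: 28.53
ee_pos: [0.4142, 0.1665, 0.0106]
ee_rot: [0.0, 0.685, 0.729, 0.001]
force: [0.0, 0.3, 0.5]
opening: 0.0104
gripper_force: 58.8
```

Call:
send_rows(
  deltas=[
    {"slide": [0,0,0.001],"rotation": [0,0,0],"gripper": 1},
    {"slide": [0,0,0.002],"rotation": [0,0,0],"gripper": 1},
    {"slide": [0,0,0.002],"rotation": [0,0,0],"gripper": 1},
  ],
)

```text
time: 28.78
ee_pos: [0.4142, 0.1665, 0.0103]
ee_rot: [0.0, 0.684, 0.729, 0.0]
force: [-3.1, -1.2, 16.1]
opening: 0.0102
gripper_force: 60.8
```

Call:
send_rows(
  deltas=[
    {"slide": [0,0,-0.001],"rotation": [0,0,0],"gripper": 0.82},
    {"slide": [0,0,-0.001],"rotation": [0,0,0],"gripper": 0.75},
    {"slide": [0,0,-0.001],"rotation": [0,0,0],"gripper": 0.65},
    {"slide": [0,0,-0.001],"rotation": [0,0,0],"gripper": 0.55},
    {"slide": [0,0,-0.02],"rotation": [0,0,0],"gripper": 0.5},
    {"slide": [0,0,-0.06],"rotation": [0,0,0],"gripper": 0.4},
    {"slide": [0,0,-0.14],"rotation": [0,0,0],"gripper": 0.2},
    {"slide": [0,0,-0.24],"rotation": [0,0,0],"gripper": 0},
    {"slide": [0,0,-0.34],"rotation": [0,0,0],"gripper": 0},
    {"slide": [0,0,-0.42],"rotation": [0,0,0],"gripper": 0},
    {"slide": [0,0,-0.43],"rotation": [0,0,0],"gripper": 0},
    {"slide": [0,0,-0.43],"rotation": [0,0,0],"gripper": 0},
  ],
)

```text
time: 29.78
ee_pos: [0.4151, 0.1669, 0.1839]
ee_rot: [0.001, 0.684, 0.729, 0.002]
force: [0.6, -0.8, -1.3]
opening: 0.0856
gripper_force: 0.0
```

Call:
send_rows(
  deltas=[
    {"slide": [0,0,0],"rotation": [0,0,0],"gripper": 0},
    {"slide": [0,0,0],"rotation": [0,0,0],"gripper": 0},
  ],
)

```text
time: 29.95
ee_pos: [0.4127, 0.1659, 0.18]
ee_rot: [-0.0, 0.684, 0.729, -0.001]
force: [-0.1, -0.2, -0.2]
opening: 0.0855
gripper_force: 0.0
```

```bash
python3 - <<'E'
from h import *
p,im=snap('wrist','w12.png'); s=sense(); print(s['ee_pos'],yawnow()); np.save('p12.npy',p)
g=cv2.cvtColor(cv2.GaussianBlur(im,(3,3),0),cv2.COLOR_BGR2GRAY)
c=proj(p,[[.4135,.163,.011],[.41,.222,.006],[.4165,.104,.006]]).round(0); print(c.tolist())
u,v=c[0].astype(int)
for y in range(v-78,v+79,5): print(y,' '.join(str(int(g[y,k])) for k in range(u-34,u+35,2)))
print(u-34); go([.49,-.06,.33],yawnow())
E
```

```text
[0.41268603 0.16588134 0.17978023] 0.06308142701994718
[[283.0, 196.0], [284.0, 138.0], [283.0, 246.0]]
118 190 190 191 191 191 190 191 189 190 189 191 191 191 190 191 191 190 190 189 190 189 190 191 190 191 191 190 190 191 190 191 191 190 190 190
123 190 191 189 190 189 190 191 190 190 191 190 189 190 190 191 190 191 189 190 190 191 189 191 190 190 190 189 191 189 190 190 189 191 191 190
128 191 190 189 190 190 190 190 191 191 191 191 190 191 191 191 191 191 191 190 190 190 190 190 189 189 190 191 190 191 191 190 190 190 191 190
133 191 191 190 186 176 172 171 172 171 169 164 150 143 141 143 148 159 160 160 156 160 158 161 159 157 147 142 143 142 142 141 146 151 152 152
138 190 189 162 128 115 100 129 132 125 126 127 126 128 126 127 127 128 128 128 127 128 129 129 129 129 128 128 129 126 125 140 137 133 132 136
143 190 193 170 128 115 99 126 131 119 132 136 138 136 134 134 134 132 133 131 134 132 134 132 134 132 135 135 130 101 94 130 131 132 132 135
148 190 191 184 142 116 97 122 134 129 134 137 137 133 114 106 115 130 133 131 133 132 132 132 132 131 133 123 95 86 96 132 131 133 13
[... 2830 characters left out ...]
89 190 190 190 191 190 189 190 191 190 190 190 189 190 190 190 191 190 190 191 190 189 190 190 189 190
258 192 191 191 190 190 190 190 190 189 190 190 190 190 190 190 190 190 190 190 191 190 189 189 190 190 189 190 190 190 189 190 190 190 189 187
263 188 191 192 192 190 191 192 191 191 191 191 192 190 190 191 190 191 190 190 191 190 190 190 190 190 189 189 190 191 191 190 190 190 189 189
268 71 74 72 73 74 72 73 76 74 76 84 87 88 87 88 87 91 93 97 117 125 124 125 125 125 129 130 131 148 164 166 174 186 186 188
273 74 74 73 74 74 74 73 74 74 75 73 73 74 73 74 74 72 73 72 72 73 74 75 74 74 74 71 72 72 73 73 63 39 66 80
249
slide [-0.5761  0.1562 -0.3755] rot [-0.0009  0.0003  0.    ] yaw 0.063
```

Syringe lies centred in the slot: barrel at u≈283.5 between walls at 261 and 305, ends at v≈151 and 238 between 139 and 248. Now the second dish.

Call:
send_rows(
  deltas=[
    {"slide": [0,0,-0.1],"rotation": [0,0,0.039],"gripper": 0},
    {"slide": [0,0,-0.2],"rotation": [0,0,0.078],"gripper": 0},
    {"slide": [-0.05,0.014,-0.3],"rotation": [0,0,0.117],"gripper": 0},
    {"slide": [-0.13,0.035,-0.3755],"rotation": [0,0,0.156],"gripper": 0},
    {"slide": [-0.22,0.06,-0.3755],"rotation": [0,0,0.195],"gripper": 0},
    {"slide": [-0.31,0.084,-0.3755],"rotation": [0,0,0.234],"gripper": 0},
    {"slide": [-0.4,0.108,-0.3755],"rotation": [0,0,0.273],"gripper": 0},
    {"slide": [-0.49,0.133,-0.3755],"rotation": [0,0,0.312],"gripper": 0},
    {"slide": [-0.5761,0.1562,-0.3755],"rotation": [0,0,0.351],"gripper": 0},
    {"slide": [-0.66,0.18,-0.3755],"rotation": [0,0,0.39],"gripper": 0},
    {"slide": [-0.75,0.2,-0.3755],"rotation": [0,0,0.429],"gripper": 0},
    {"slide": [-0.84,0.225,-0.3755],"rotation": [0,0,0.468],"gripper": 0},
  ],
)

```text
time: 31.0
ee_pos: [0.5243, -0.1651, 0.3295]
ee_rot: [-0.001, 0.997, 0.079, -0.002]
force: [0.7, 0.3, 0.5]
opening: 0.0854
gripper_force: 0.0
```

```bash
python3 - <<'E'
from h import *
print(sense()['ee_pos'],yawnow()); go([.556,-.4175,.15],-1.618)
E
```

```text
[ 0.52433227 -0.16508659  0.32945394] -1.4134260837285098
slide [-0.0194  0.6363  0.4477] rot [-0.0004  0.001   0.0651] yaw -1.618
```

Call:
send_rows(
  deltas=[
    {"slide": [0,0.09,0],"rotation": [0,0,0.03],"gripper": 0},
    {"slide": [-0.01,0.18,0.0],"rotation": [0,0,0.065],"gripper": 0},
    {"slide": [-0.01,0.27,0.04],"rotation": [0,0,0.065],"gripper": 0},
    {"slide": [-0.01,0.36,0.1],"rotation": [0,0,0.065],"gripper": 0.2},
    {"slide": [-0.015,0.45,0.17],"rotation": [0,0,0.065],"gripper": 0.45},
    {"slide": [-0.019,0.53,0.24],"rotation": [0,0,0.065],"gripper": 0.45},
    {"slide": [-0.019,0.6,0.32],"rotation": [0,0,0.065],"gripper": 0.45},
    {"slide": [-0.019,0.636,0.39],"rotation": [0,0,0.065],"gripper": 0.45},
    {"slide": [-0.019,0.636,0.44],"rotation": [0,0,0.065],"gripper": 0.45},
    {"slide": [-0.019,0.636,0.447],"rotation": [0,0,0.065],"gripper": 0.45},
    {"slide": [-0.019,0.636,0.447],"rotation": [0,0,0.065],"gripper": 0.45},
    {"slide": [-0.019,0.636,0.447],"rotation": [0,0,0.065],"gripper": 0.45},
  ],
)

```text
time: 32.0
ee_pos: [0.5589, -0.4152, 0.1527]
ee_rot: [-0.0, 1.0, -0.02, -0.0]
force: [0.2, -0.1, 0.6]
opening: 0.0469
gripper_force: 0.0
```

Call:
send_rows(
  deltas=[
    {"slide": [0,0,0],"rotation": [0,0,0],"gripper": 0.45},
    {"slide": [0,0,0],"rotation": [0,0,0],"gripper": 0.45},
  ],
)

```text
time: 32.17
ee_pos: [0.5597, -0.4156, 0.1547]
ee_rot: [0.001, 1.0, -0.02, 0.001]
force: [0.9, 0.4, 0.5]
opening: 0.0472
gripper_force: 0.0
```

```bash
python3 - <<'E'
from h import *
p,im=snap('wrist','w13.png'); s=sense(); print(s['ee_pos'],yawnow(),s['opening']); np.save('p13.npy',p)
g=cv2.cvtColor(cv2.GaussianBlur(im,(3,3),0),cv2.COLOR_BGR2GRAY)
c=proj(p,[[.556,-.4175,.026]]).round(0); print(c.tolist())
u,v=c[0].astype(int)
for y in range(v-36,v+45,3): print(y,' '.join(str(int(g[y,k])) for k in range(u-34,u+35,2)))
go([.556,-.4175,.006],-1.618)
E
```

```text
[ 0.55955379 -0.41558523  0.154562  ] -1.610706478930941 0.04700918170952113
[[285.0, 206.0]]
170 126 126 127 128 126 126 126 126 126 127 126 126 127 126 127 127 126 126 127 126 125 126 126 126 125 127 126 126 126 127 126 125 125 127 126
173 127 127 127 126 127 126 127 127 126 125 126 126 126 127 127 126 126 126 126 127 126 126 126 126 126 126 126 126 127 126 125 126 125 126 127
176 126 125 126 126 126 127 127 125 127 127 127 126 125 125 126 128 126 126 126 126 126 126 126 126 127 127 127 128 126 125 125 127 126 126 125
179 126 126 127 126 126 126 127 125 126 127 126 125 125 126 128 126 126 126 127 127 125 125 125 127 126 126 128 127 127 125 127 126 127 127 127
182 128 126 127 127 127 126 125 127 127 126 127 127 127 125 121 111 108 117 121 123 126 127 126 125 125 127 126 127 127 127 127 127 126 125 126
185 126 126 126 127 125 125 126 128 127 126 126 119 114 114 112 109 107 107 111 117 118 115 119 125 126 126 126 127 128 126 126 127 126 126 128
188 125 127 126 126 127 126 126 126 128 127 121 109 105 103 99 92 87 86 89 94 101 105 111 120 126 127 126 126 126 127 127 127 125 125 126
191 
[... 2117 characters left out ...]
127 125 126 126 126 126 127 126 127 127 126 126 127
239 126 126 127 127 126 126 127 127 126 126 126 126 127 126 127 126 126 126 127 127 126 127 127 126 126 126 126 127 126 126 126 126 125 125 127
242 126 126 127 126 125 127 126 126 126 127 125 126 126 127 126 125 128 125 126 126 126 126 127 128 126 126 127 127 128 125 126 127 125 127 125
245 127 126 127 127 128 127 126 126 126 127 127 127 127 126 126 127 126 127 127 126 127 127 126 124 126 127 125 127 125 125 126 125 126 126 126
248 127 127 127 126 125 126 125 126 124 126 125 126 126 126 125 127 126 126 125 126 126 128 126 128 126 125 127 127 126 127 127 126 126 126 126
slide [-0.0095  0.0046  0.3714] rot [ 0.0005 -0.0007  0.0023] yaw -1.618
```

```bash
python3 - <<'E'
from h import *
p=np.load('p13.npy',allow_pickle=True).item(); X=cast(p,(284.5,201.7),.026)[0]; print(X)
go([X[0],X[1],.006],-1.618)
E
```

```text
[ 0.55970909 -0.41745935  0.026     ]
slide [-2.000e-04  4.100e-03  3.714e-01] rot [ 0.0005 -0.0007  0.0023] yaw -1.618
```

Call:
send_rows(
  deltas=[
    {"slide": [0,0.004,0.07],"rotation": [0,0,0],"gripper": 0.45},
    {"slide": [0,0.004,0.16],"rotation": [0,0,0],"gripper": 0.45},
    {"slide": [0,0.004,0.24],"rotation": [0,0,0],"gripper": 0.45},
    {"slide": [0,0.004,0.31],"rotation": [0,0,0],"gripper": 0.45},
    {"slide": [0,0.004,0.35],"rotation": [0,0,0],"gripper": 0.45},
    {"slide": [0,0.004,0.3714],"rotation": [0,0,0],"gripper": 0.45},
    {"slide": [0,0.004,0.3714],"rotation": [0,0,0],"gripper": 0.52},
    {"slide": [0,0.004,0.3714],"rotation": [0,0,0],"gripper": 0.6},
    {"slide": [0,0.004,0.3714],"rotation": [0,0,0],"gripper": 0.7},
    {"slide": [0,0.004,0.3714],"rotation": [0,0,0],"gripper": 0.85},
    {"slide": [0,0.004,0.3714],"rotation": [0,0,0],"gripper": 1},
    {"slide": [0,0.004,0.3714],"rotation": [0,0,0],"gripper": 1},
  ],
)

```text
time: 33.22
ee_pos: [0.5599, -0.418, 0.0062]
ee_rot: [0.001, 1.0, -0.02, 0.001]
force: [-0.4, 0.4, 7.7]
opening: 0.0246
gripper_force: 60.0
```

Square grip (24.6 mm). Lift and carry, turning as with the first dish.

Call:
send_rows(
  deltas=[
    {"slide": [0,0,-0.03],"rotation": [0,0,0],"gripper": 1},
    {"slide": [0,0,-0.1],"rotation": [0,0,0],"gripper": 1},
    {"slide": [0,0,-0.2],"rotation": [0,0,-0.039],"gripper": 1},
    {"slide": [0,0,-0.3],"rotation": [0,0,-0.078],"gripper": 1},
    {"slide": [0,0,-0.4],"rotation": [0,0,-0.117],"gripper": 1},
    {"slide": [0,0,-0.5],"rotation": [0,0,-0.156],"gripper": 1},
    {"slide": [0,0,-0.6],"rotation": [0,0,-0.195],"gripper": 1},
    {"slide": [0,0,-0.7],"rotation": [0,0,-0.234],"gripper": 1},
    {"slide": [0,0,-0.77],"rotation": [0,0,-0.273],"gripper": 1},
    {"slide": [0,0,-0.81],"rotation": [0,0,-0.312],"gripper": 1},
    {"slide": [0,0,-0.815],"rotation": [0,0,-0.351],"gripper": 1},
    {"slide": [0,0,-0.815],"rotation": [0,0,-0.37],"gripper": 1},
  ],
)

```text
time: 34.22
ee_pos: [0.5589, -0.4175, 0.3339]
ee_rot: [0.002, 0.845, 0.535, 0.001]
force: [-0.2, 0.8, -0.9]
opening: 0.0246
gripper_force: 59.2
```

```bash
python3 - <<'E'
from h import *
s=sense(); print(s['ee_pos'],s['opening'],yawnow()); go([.50,-.06,.33],yawnow())
E
```

```text
[ 0.55891466 -0.41745081  0.33385388] 0.02458580975984649 -0.442180215019285
slide [ 0.7447 -0.5156  0.0066] rot [ 0.0014  0.0003 -0.    ] yaw -0.442
```

Call:
send_rows(
  deltas=[
    {"slide": [0.05,-0.035,0],"rotation": [0,0,-0.039],"gripper": 1},
    {"slide": [0.12,-0.083,0],"rotation": [0,0,-0.078],"gripper": 1},
    {"slide": [0.2,-0.138,0],"rotation": [0,0,-0.117],"gripper": 1},
    {"slide": [0.28,-0.194,0],"rotation": [0,0,-0.156],"gripper": 1},
    {"slide": [0.36,-0.249,0],"rotation": [0,0,-0.195],"gripper": 1},
    {"slide": [0.44,-0.305,0],"rotation": [0,0,-0.234],"gripper": 1},
    {"slide": [0.52,-0.36,0],"rotation": [0,0,-0.273],"gripper": 1},
    {"slide": [0.6,-0.415,0],"rotation": [0,0,-0.312],"gripper": 1},
    {"slide": [0.67,-0.464,0],"rotation": [0,0,-0.351],"gripper": 1},
    {"slide": [0.72,-0.5,0],"rotation": [0,0,-0.39],"gripper": 1},
    {"slide": [0.745,-0.5156,0],"rotation": [0,0,-0.429],"gripper": 1},
    {"slide": [0.745,-0.5156,0],"rotation": [0,0,-0.468],"gripper": 1},
  ],
)

```text
time: 35.22
ee_pos: [0.5014, -0.0566, 0.3314]
ee_rot: [0.001, 0.267, 0.964, 0.001]
force: [-0.2, -1.0, -0.7]
opening: 0.0249
gripper_force: 59.2
```

```bash
python3 - <<'E'
from h import *
s=sense(); print(s['ee_pos'],s['opening'],yawnow()); go([.4728,.168,.15],1.24)
E
```

```text
[ 0.50135831 -0.05664399  0.33143239] 0.024922045339566226 1.0297413621144353
slide [0.3508 0.444  0.4539] rot [ 0.0004  0.0003 -0.0669] yaw 1.24
```

Call:
send_rows(
  deltas=[
    {"slide": [0.05,0.063,0],"rotation": [0,0,-0.03],"gripper": 1},
    {"slide": [0.11,0.14,0],"rotation": [0,0,-0.067],"gripper": 1},
    {"slide": [0.17,0.215,0],"rotation": [0,0,-0.067],"gripper": 1},
    {"slide": [0.23,0.291,0],"rotation": [0,0,-0.067],"gripper": 1},
    {"slide": [0.29,0.367,0],"rotation": [0,0,-0.067],"gripper": 1},
    {"slide": [0.34,0.43,0.02],"rotation": [0,0,-0.067],"gripper": 1},
    {"slide": [0.351,0.444,0.1],"rotation": [0,0,-0.067],"gripper": 1},
    {"slide": [0.351,0.444,0.19],"rotation": [0,0,-0.067],"gripper": 1},
    {"slide": [0.351,0.444,0.28],"rotation": [0,0,-0.067],"gripper": 1},
    {"slide": [0.351,0.444,0.36],"rotation": [0,0,-0.067],"gripper": 1},
    {"slide": [0.351,0.444,0.42],"rotation": [0,0,-0.067],"gripper": 1},
    {"slide": [0.351,0.444,0.45],"rotation": [0,0,-0.067],"gripper": 1},
  ],
)

```text
time: 36.22
ee_pos: [0.4735, 0.1651, 0.148]
ee_rot: [-0.001, 0.169, 0.986, -0.001]
force: [-0.4, 0.1, -1.1]
opening: 0.0247
gripper_force: 59.3
```

Call:
send_rows(
  deltas=[
    {"slide": [0,0,0],"rotation": [0,0,0],"gripper": 1},
    {"slide": [0,0,0],"rotation": [0,0,0],"gripper": 1},
  ],
)

```text
time: 36.38
ee_pos: [0.4751, 0.1655, 0.1507]
ee_rot: [-0.0, 0.169, 0.986, -0.0]
force: [0.5, -0.6, 0.3]
opening: 0.0247
gripper_force: 59.3
```

```bash
python3 - <<'E'
from h import *
p,im=snap('wrist','w14.png'); s=sense(); R=rot(s); T=R.inv(); print(s['ee_pos'],yawnow(),s['opening'])
g=cv2.cvtColor(cv2.GaussianBlur(im,(3,3),0),cv2.COLOR_BGR2GRAY)
c=proj(p,[[.4728,.168,.006]]).round(0); print("oct",c.tolist()); u,v=c[0].astype(int)
for y in range(v-38,v+39,4): print(y,' '.join(str(int(g[y,k])) for k in range(u-44,u+45,3)))
print(u-44); z=s['ee_pos'][2]-.0062+.026
a=proj(p,R.apply([[.02,0,-.0198],[-.0175,0,-.0198]])+s['ee_pos']); print(a)
print([(v,int(g[v,281]),int(g[v,284])) for v in range(225,330,3)])
E
```

```text
[0.47582258 0.16576635 0.15138649] 1.2316483739764335 0.024184442007349594
oct [[282.0, 197.0]]
159 115 124 125 123 124 123 124 125 124 115 95 80 79 78 92 116 126 122 121 122 121 121 122 123 125 126 127 126 126 126
163 126 124 124 122 126 125 121 105 84 78 78 95 117 125 113 88 77 89 87 108 121 125 125 126 125 127 126 124 124 121
167 125 123 120 123 114 90 78 79 96 118 122 120 125 125 119 122 120 110 89 77 86 90 105 124 124 122 123 122 120 119
171 104 86 83 80 81 98 119 123 119 123 124 120 119 120 123 124 124 123 124 124 116 97 83 100 121 119 120 121 124 125
175 77 79 99 121 126 107 118 125 121 121 122 124 124 124 125 125 125 124 123 121 119 120 121 107 121 124 125 126 127 126
179 122 127 122 119 84 110 117 123 124 125 125 123 126 125 125 123 121 121 120 118 120 121 119 116 113 127 127 126 126 126
183 122 122 122 113 89 119 122 124 124 126 125 124 122 122 120 121 118 119 121 124 125 126 126 115 115 121 127 125 121 121
187 121 123 125 105 109 119 124 125 126 123 123 123 120 119 122 122 123 125 125 126 125 125 124 121 116 102 119 120 121 121
191 124 125 109 89 120 121 121 123 120 120 11
[... 1362 characters left out ...]
4 174 174 173 174 174 174 174 173 172 173 173
238
[[280.26583408 254.91461902]
 [280.31494485 327.33204266]]
[(225, 88, 82), (228, 71, 75), (231, 116, 126), (234, 139, 159), (237, 147, 155), (240, 141, 141), (243, 142, 142), (246, 142, 143), (249, 141, 144), (252, 147, 140), (255, 180, 178), (258, 177, 177), (261, 180, 179), (264, 182, 179), (267, 182, 179), (270, 180, 181), (273, 182, 181), (276, 181, 182), (279, 181, 180), (282, 177, 177), (285, 174, 173), (288, 170, 171), (291, 166, 166), (294, 163, 162), (297, 161, 158), (300, 156, 157), (303, 156, 155), (306, 153, 154), (309, 152, 151), (312, 150, 153), (315, 150, 149), (318, 158, 165), (321, 179, 176), (324, 174, 173), (327, 172, 173)]
```

```bash
python3 - <<'E'
from h import *
p=camera_params('wrist'); s=sense(); T=rot(s).inv()
X=cast(p,[(244.5,193),(314.5,194),(285,162.5),(280.5,228)],.006); print(X.round(4),X.mean(0))
print((T.apply(cast(p,[(282,253.5),(282,318.5)],s['ee_pos'][2]-.0062+.026)-s['ee_pos'])*1e3).round(1))
print(sense()['ee_pos']); go([.4728,.168,.0098],1.24)
E
```

```text
[[0.458  0.1352 0.006 ]
 [0.4815 0.1989 0.006 ]
 [0.4432 0.1819 0.006 ]
 [0.5036 0.1561 0.006 ]] [0.4715522  0.16799644 0.006     ]
[[ 19.8   1.2 -19.8]
 [-13.7   1.2 -19.8]]
[0.47582258 0.16576635 0.15138649]
slide [0.0094 0.0024 0.354 ] rot [ 0.0003  0.0004 -0.0027] yaw 1.24
```

Call:
send_rows(
  deltas=[
    {"slide": [0.004,-0.001,0.04],"rotation": [0,0,-0.0027],"gripper": 1},
    {"slide": [0.004,-0.001,0.1],"rotation": [0,0,-0.0027],"gripper": 1},
    {"slide": [0.004,-0.001,0.17],"rotation": [0,0,-0.0027],"gripper": 1},
    {"slide": [0.004,-0.001,0.23],"rotation": [0,0,-0.0027],"gripper": 1},
    {"slide": [0.004,-0.001,0.28],"rotation": [0,0,-0.0027],"gripper": 1},
    {"slide": [0.004,-0.001,0.31],"rotation": [0,0,-0.0027],"gripper": 1},
    {"slide": [0.004,-0.001,0.33],"rotation": [0,0,-0.0027],"gripper": 1},
    {"slide": [0.004,-0.001,0.342],"rotation": [0,0,-0.0027],"gripper": 1},
    {"slide": [0.004,-0.001,0.348],"rotation": [0,0,-0.0027],"gripper": 1},
    {"slide": [0.004,-0.001,0.352],"rotation": [0,0,-0.0027],"gripper": 1},
    {"slide": [0.004,-0.001,0.352],"rotation": [0,0,-0.0027],"gripper": 1},
  ],
)

```text
time: 37.35
ee_pos: [0.4742, 0.1659, 0.0099]
ee_rot: [0.001, 0.165, 0.986, 0.0]
force: [-0.6, -0.3, -0.2]
opening: 0.0246
gripper_force: 59.3
```

Call:
send_rows(
  deltas=[
    {"slide": [0,0,0.001],"rotation": [0,0,0],"gripper": 1},
    {"slide": [0,0,0.002],"rotation": [0,0,0],"gripper": 1},
    {"slide": [0,0,0.003],"rotation": [0,0,0],"gripper": 1},
    {"slide": [0,0,0.003],"rotation": [0,0,0],"gripper": 1},
  ],
)

```text
time: 37.68
ee_pos: [0.4741, 0.1659, 0.0092]
ee_rot: [0.001, 0.165, 0.986, 0.0]
force: [-2.0, -0.8, 11.6]
opening: 0.0249
gripper_force: 60.9
```

Call:
send_rows(
  deltas=[
    {"slide": [0,0,-0.001],"rotation": [0,0,0],"gripper": 0.65},
    {"slide": [0,0,-0.001],"rotation": [0,0,0],"gripper": 0.6},
    {"slide": [0,0,-0.001],"rotation": [0,0,0],"gripper": 0.5},
    {"slide": [0,0,-0.001],"rotation": [0,0,0],"gripper": 0.4},
    {"slide": [0,0,-0.02],"rotation": [0,0,0],"gripper": 0.35},
    {"slide": [0,0,-0.06],"rotation": [0,0,0],"gripper": 0.35},
    {"slide": [0,0,-0.14],"rotation": [0,0,0],"gripper": 0.35},
    {"slide": [0,0,-0.24],"rotation": [0,0,0],"gripper": 0.35},
    {"slide": [0,0,-0.34],"rotation": [0,0,0],"gripper": 0.35},
    {"slide": [0,0,-0.44],"rotation": [0,0,0],"gripper": 0.35},
    {"slide": [0,0,-0.54],"rotation": [0,0,0],"gripper": 0.35},
    {"slide": [0.05,0.1,-0.62],"rotation": [0,0,0],"gripper": 0.35},
  ],
)

```text
time: 38.68
ee_pos: [0.4704, 0.1966, 0.2531]
ee_rot: [0.002, 0.166, 0.986, 0.0]
force: [2.3, -0.2, -0.5]
opening: 0.0558
gripper_force: 0.0
```

Call:
send_rows(
  deltas=[
    {"slide": [0,0.1,0],"rotation": [0,0,0],"gripper": 0.35},
    {"slide": [0,0.15,0],"rotation": [0,0,0],"gripper": 0.35},
    {"slide": [0,0.15,0],"rotation": [0,0,0],"gripper": 0.35},
    {"slide": [0,0.15,0],"rotation": [0,0,0],"gripper": 0.35},
    {"slide": [0,0.15,0],"rotation": [0,0,0],"gripper": 0.35},
  ],
)

```text
time: 39.1
ee_pos: [0.4879, 0.2554, 0.2481]
ee_rot: [-0.0, 0.164, 0.986, -0.001]
force: [0.5, -1.1, 0.4]
opening: 0.0552
gripper_force: 0.0
```

```bash
python3 - <<'E'
from h import *
p,im=snap('wrist','w15.png'); s=sense(); print(s['ee_pos'],yawnow(),s['opening']); np.save('p15.npy',p)
c=proj(p,[[.442,.332,.005],[.447,.166,.005]]); print(c)
m=c.mean(0).astype(int); x0,y0=max(0,m[0]-180),max(0,m[1]-125)
print(x0,y0); cv2.imwrite('pics/w15c.png',cv2.resize(im[y0:y0+260,x0:x0+360],None,fx=2.2,fy=2.2,interpolation=cv2.INTER_CUBIC))
E
```

```text
[0.48790889 0.25511534 0.24802898] 1.2399842279793316 0.05535355374744833
[[328.40191666 124.97818838]
 [204.15274079 172.73750358]]
86 23
```

View pics/w15c.png

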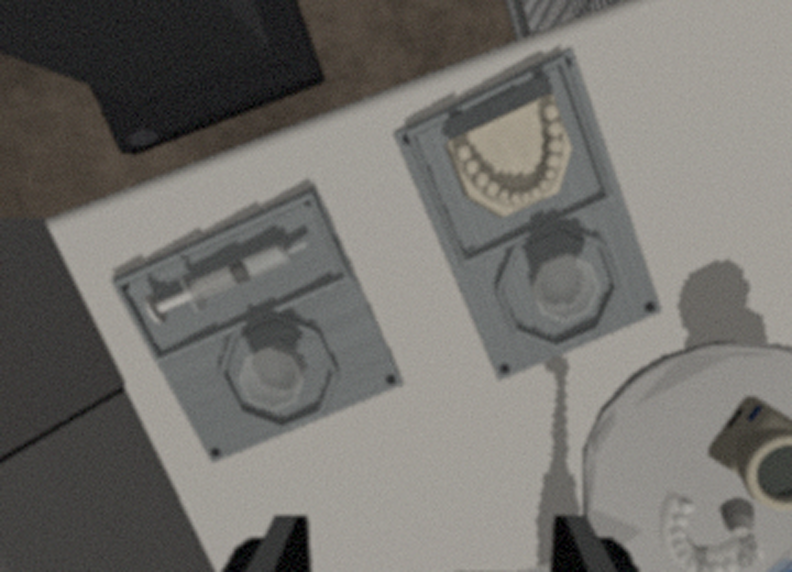

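The picture shows all four items seated: the model at (510,160) and a dish at (558,280) in the model tray, the syringe at (235,275) and a dish at (275,365) in the syringe tray. All look upright and centred, and the gripper is clear. Handing in.

```bash
python3 -c "
from plant import *
print(close_job())"
```

```text
the job is handed in; nothing more can be done
None
```

Both kits are made up and handed in after about 39 s of robot time: the model and one dish are in the model tray, and the syringe and the other dish are in the syringe tray. All four looked flat and centred in the last picture. I never reached for the retainer box or the bur box, and took no final picture of that side.

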